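# Lock the doctor-roller setting on a glue spreader with two spanners

## Robot

A 7-joint arm with a two-finger parallel gripper is mounted at the origin on the work surface. World frame = base frame: x ahead of the robot, y to its left, z up, the work surface at z = 0. Lengths are in mm, angles in degrees, forces in N, time in s.
With the tool pointing down it reaches from about 400 to 850 mm from the base axis. Payload 10.4 kg.
Tool frame: the origin (TCP) lies midway between the tips of the shut fingers; the grasp point (between the pads) lies 19 mm behind it; x points along the fingers, y is the direction in which the jaws open and shut, and the axes are right-handed (so a half turn about x gives the same grasp; the last joint's range is limited). The gripper opens to 85 mm and grips with 20 to 120 N. Pads are 22 mm wide; open, the fingers measure 114 mm over their backs; the gripper's body (76 mm by 85 mm) begins 54 mm behind the grasp point. The pads swing forward as they close: fully open they stand 13 mm farther back than shut.
Start: joints at [-68.331, 19.034, -3.707, 83.658, 1.238, 77.344, -5.071], TCP at [243.836, 575.495, 231.338] pointing down, gripper open.
Joint ranges: [-148.97, 148.97], [-28.65, 121.19], [-84.17, 76.75], [9.2, 138.47], [-72.65, 252.65], [3.7, 117.97], [-149.18, 149.18]. Speed limits (degrees/s): [127.2, 127.2, 159.86, 159.86, 180, 180, 180].

## Interface

Orientations are given as [roll, pitch, yaw] about the fixed x, y, z axes, in that order (R = Rz(yaw) Ry(pitch) Rx(roll)).
In Python, from cell import r gives the robot as it stands.
- The arm moves only by the shell command python3 -m jog 'ROWS' [FORCE]. ROWS is JSON, one flat list of numbers, 7 for each row, row after row: the shift along the tool's x, y, z in m, then the turn, a rotation vector about the tool's x, y, z in degrees, then the closure, from 0 (fully open) to 1 (shut). A call has 1 to 8 rows; each row is the pose to reach, as a shift and turn from the pose commanded when the call began, along the tool's axes at that moment; what a row does not reach only later rows make up. A row lasts 1/12 s, in which the tool goes at most 41.7 mm and 7.16 degrees, less where a joint would pass 70% of its speed; a pose out of reach is approached as far as the arm can. A call with a gripper value outside its range is refused whole. The fingers move at their own pace and stop on an object; FORCE is the grip in N (left out, the last holds). Time passes only in rows, so rows that repeat a pose let the fingers close. It gives the time, the measured TCP pose, the force and the opening at its end, in the units of the state.
- r.get_state(): the state, without advancing time (a new reading comes with each control period).
- r.read_camera(name): name is "scene" or "top" or "wrist"; returns a dict with "img" (400x640x3 uint8, blue, green, red), "z_map" (400x640 float32, mm along the optical axis (not along the pixel's ray), 0 where there is no reading), "fov_y" (degrees; the focal length in pixels is half the picture's height over the tangent of half this angle, whatever the lens; pixels are square), "cx", "cy" (the principal point, pixels), "T" (4x4, takes a point from camera to world coordinates). Camera axes: x right, y down, z forward; pixel columns grow to the right and rows downward; lengths in mm; the calibration is good to about 2 mm. A picture is of the moment at which its call begins.
- r.close_job(): hands the job in, once; it reports no verdict.
Trained networks look in a picture, given as the dict that the camera call returned (one of the last four; its "shot" number tells which), for a name from the list of things; names that differ only in an ending like _2 or _b are one class to them, and where a whole thing is asked for, a point or a joint stands for the part that bears it (a point fixed in the world has none). Each returns a list of dicts, best first, with "p" (0 to 1); they miss things now and then, are a little off and sometimes report something else, mostly with a low value. They report only what shows in the picture. A call takes as long as a camera call.
- r.recognise(picture, thing): "location" ([column, row] in pixels, amid what is visible of it).
- r.outline_of(picture, thing): "pixels" (400x640 bool, what is visible of it) and "location" ([column, row] in pixels, amid what is visible of it).
The state is a dict: "t": time; "q": joint angles; "qd": joint speeds; "joint_torque": joint torques, N m; "position": TCP position; "eef_rot": TCP orientation; "ft_force": force on the tool from outside, world axes, zero at the start; "ft_torque": the same for the moment, N m; "gripper_width": finger opening in mm.
Only numpy, scipy, OpenCV 4.12 (cv2) and the standard library are available. Lean on these libraries where they do the work, as an engineer would, in place of code of your own. Each camera call takes 0.05 s, during which the arm holds its last target.

## Task

Lock the gap setting of the glue spreader at the end away from the crank: put the short spanner on the lower nut, flat on the sloping plate with its handle towards the plate's middle, just up-slope of the dome nut that will stop it, and let go. With the long spanner tighten the upper nut clockwise until it is hard home, without the lower nut being dragged round. Leave the short spanner on its nut, lay the long one flat on the bench without dropping it, and disturb nothing else.

Things in the scene. Friction and masses are not known exactly. Their poses are not given: they have to be found in the camera images.
- bridge_mid (a point): Middle of the upper face of the glue spreader's bridge plate: aluminium, 380 mm (y) x 120 mm (x), sloping 30 degrees down to the robot, face here 178 mm above the bench. x up the slope (away from the robot), y along the plate to the robot's left (away from the crank), z out of the face. Fixed; place varies. Below and in front, an infeed table, top 60 mm high, reaches 85 mm nearer the robot
- dome_nut (a point): Foot, on the plate's face, of the dome nut in the plate's middle: a fixed round steel post, 19 mm across, 18 mm high, at x = -21.5 mm, y = 0 of bridge_mid. It stops the short spanner: on the lower nut, handle towards the plate's middle, the handle's down-slope edge lies 3 to 12 mm up-slope of the post, and clockwise drag brings it to rest on it
- lower_nut_foot (a point): Foot of the lower nut on the plate's face, on the axis of the M20 stud at y = +155 mm of bridge_mid (end away from the crank; the like pair at y = -155 mm is locked and fixed). Hexagon 30 mm across flats, 24 mm high. Axes turn with it: z out along the stud, x along a pair of flats, within 4 degrees of the plate's +y at the start: the short spanner's mouth is to point along it
- lower_nut (a joint): Turn of the lower nut, rad, growing clockwise seen from above the plate; -0.06 to 0 at the start. It turns at about 0.15 N m, less than the drag of the upper nut, so it is carried round unless held. Held, it still turns 0.15 to 0.3 rad as the spanners' slack and spring are taken up, which is harmless; beyond 0.5 rad the setting is lost
- jam_nut_mid (a point): Middle of the upper (jam) nut, on the stud axis, 31 mm out from the plate's face. Hexagon 30 mm across flats, 14 mm high (24 to 38 mm from the face); the stud ends 54 mm from the face. Axes turn with the nut: z out along the stud, x along a pair of flats, at the start 35 to 53 degrees clockwise of up-slope: a spanner with its mouth along x has its handle over the plate's lower edge, front-left
- jam_nut (a joint): Turn of the jam nut relative to the lower nut, rad, growing clockwise seen from above the plate (tightening): -0.95 to -0.7 at the start (run down by hand), 0 = hard tight on the lower nut, where it stops dead. It takes about 0.35 N m and stays where it is left. A spanner fits every 60 degrees
- short_spanner: Short flat open-ended steel spanner, 203 mm long, 6 mm thick, handle 18 mm wide, about 0.3 kg, lying on the bench. Origin under the handle, where to grip; x to the mouth, z up. Mouth's centre at x = +75 mm, tail at -110 mm. Mouth 31.2 mm wide (a nut can turn 5 degrees in it), flared, tips 18 mm beyond its centre: drawn back 38 mm it is off the nut. Head 62 mm wide
- short_mouth (a point): Centre of the short spanner's mouth, half way through its thickness (3 mm above the underside); axes as its body
- long_spanner: Long steel spanner, one open mouth, one closed ring end 33 mm across; 243 mm long, 8 mm thick, handle 18 mm wide, about 0.4 kg, lying on the bench, mouth away from the robot. Origin on its underside in the handle, the place to grip; x to the mouth, z up. Mouth's centre at x = +110 mm, ring end at -115 mm; mouth and head as on the short spanner
- long_mouth (a point): Centre of the long spanner's mouth, half way through its thickness (4 mm above the underside); axes as its body
- glue_roller: Bystander: hand glue roller, blue roll, wooden handle, about 220 x 85 mm, 38 mm high, lying in front of the machine. Origin under the roll
- sanding_block: Bystander: cork sanding block 100 x 60 x 32 mm. Origin under its centre
- small_spanner: Bystander: small open spanner 120 mm long, lying on the bench
- tape_measure: Bystander: grey tape measure 68 x 38 x 62 mm. Origin under its centre
- glue_bottle: Bystander: white glue bottle, 64 mm across, 170 mm high, upright. Origin under its centre
- offcut: Bystander: plywood offcut 110 x 70 x 19 mm. Origin under its centre
- square: Bystander: steel square, 200 mm blade, 15 mm high. Origin under the blade's middle

How it is judged:
By the outcome, as a careful person would: the job done as asked, in the order asked, and still so for the second after the job is handed in, with the robot touching nothing.
It also fails if it takes over 72 s, if anything falls off the work surface, if the arm or the gripper's body presses on something with over 40 N, if the wrist force passes 120 N, or if a joint passes its speed limit or range.

## Working session

There is one attempt and no reset: what is moved stays moved. The work goes in short steps, Python scripts to look and compute and a shell command to move; the robot and the scene stay as the last step left them, time stands still between calls to the robot, and variables do not carry over. Pictures are saved under pics/ and viewed, and the job is handed in when it is done.

```bash
ls -la; mkdir -p pics; python3 - <<'E'
from cell import r
import cv2,numpy as np
s=r.get_state(); print(s)
for n in ["scene","top","wrist"]:
    p=r.read_camera(n); cv2.imwrite(f"pics/{n}0.png",p["img"]); print(n,p["fov_y"],p["cx"],p["cy"],np.round(p["T"],3).tolist(),p["shot"])
E
```

```text
total 12
drwxr-xr-x  3 agent agent 4096 Dec  7 15:14 .
drwxr-xr-x 23 root  root  4096 Dec  7 15:14 ..
drwxr-xr-x  2 agent agent 4096 Dec  7 15:14 pics
{'t': 0.0, 'q': array([-68.33062445,  19.07212829,  -3.70589524,  83.70619225,
         1.23592912,  77.34313778,  -5.07186795]), 'qd': array([ 0.02726252,  0.05565059, -0.01081913, -0.06440545, -0.00906686,
       -0.01263109,  0.01217826]), 'joint_torque': array([-7.35633694e-05, -6.25452447e+01,  4.88541042e-02, -3.91605949e+01,
        1.62490614e-02,  9.83878796e-03,  1.30858643e-05]), 'position': array([243.70802597, 575.11749079, 230.51263889]), 'eef_rot': array([ -88.2072556 ,   89.91830489, -111.17293992]), 'ft_force': array([-0.431017  ,  0.24943807,  0.45251306]), 'ft_torque': array([ 0.03166736, -0.00757621,  0.0414701 ]), 'gripper_width': 85.77611958233783}
scene 46.785415720512376 323.80778674317855 203.6333860172846 [[-0.349, 0.494, -0.796, 1540.462], [0.937, 0.166, -0.307, 453.924], [-0.019, -0.853, -0.521, 775.583], [0.0, 0.0, 0.0, 1.0]] 1
top 49.18831936601884 317.9024800194704 204.3839969322295 [[-0.015, -0.989, 0.146, 362.183], [-1.0, 0.012, -0.019, 91.907], [0.017, -0.146, -0.989, 1471.804], [0.0, 0.0, 0.0, 1.0]] 2
wrist 60.01834826105519 316.2568650597571 195.86013188298412 [[0.39, 0.888, 0.245, 181.683], [0.921, -0.375, -0.105, 601.511], [-0.002, 0.266, -0.964, 372.774], [0.0, 0.0, 0.0, 1.0]] 3
```

View pics/scene0.png

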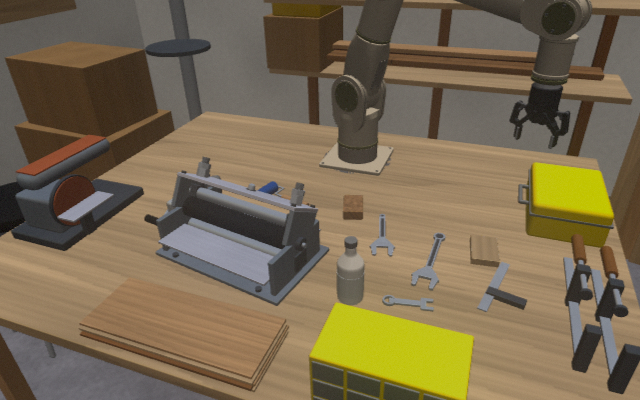

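View pics/top0.png

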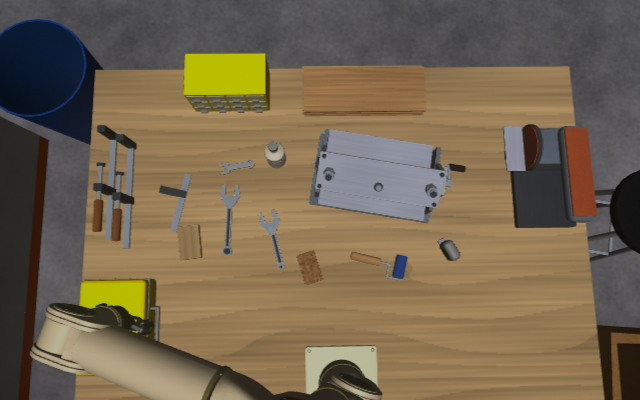

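View pics/wrist0.png

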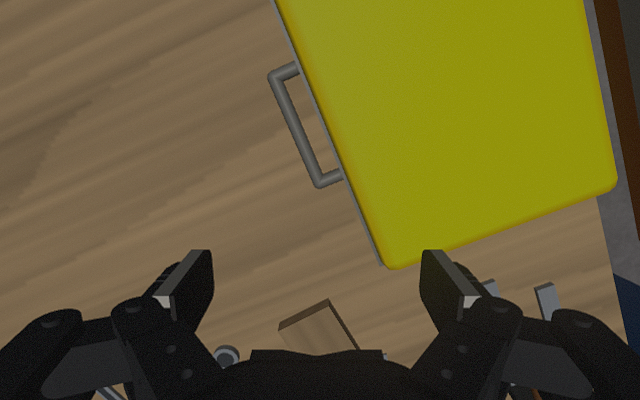

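```bash
cat > h.py <<'E'
import numpy as np,cv2
from scipy.spatial.transform import Rotation as R
from cell import r
def f(p): return 200/np.tan(np.radians(p["fov_y"]/2))
def cloud(p):
    z=p["z_map"]; v,u=np.mgrid[:400,:640]; F=f(p)
    P=np.stack([(u-p["cx"])/F*z,(v-p["cy"])/F*z,z],-1)
    return P@p["T"][:3,:3].T+p["T"][:3,3]
def proj(p,X):
    X=np.atleast_2d(X); c=(X-p["T"][:3,3])@p["T"][:3,:3]
    return c[:,:2]/c[:,2:]*f(p)+[p["cx"],p["cy"]]
def ray(p,uv,z):
    F=f(p); d=p["T"][:3,:3]@np.array([(uv[0]-p["cx"])/F,(uv[1]-p["cy"])/F,1]); o=p["T"][:3,3]
    return o+d*(z-o[2])/d[2]
def rot(e): return R.from_euler('xyz',e,degrees=True).as_matrix()
def tcp():
    s=r.get_state(); return s["position"],rot(s["eef_rot"]),s
def snap(n,fn=None,crop=None,k=1):
    p=r.read_camera(n); i=p["img"]
    if fn:
        if crop: i=i[crop[1]:crop[3],crop[0]:crop[2]]
        cv2.imwrite("pics/"+fn,cv2.resize(i,None,fx=k,fy=k,interpolation=cv2.INTER_CUBIC))
    return p
E
python3 - <<'E'
from h import *
for n in ["top","scene"]:
    p=snap(n); C=cloud(p); print(n)
    for t in ["bridge_mid","dome_nut","lower_nut_foot","jam_nut_mid","lower_nut","jam_nut","short_spanner","short_mouth","long_spanner","long_mouth","glue_roller","sanding_block","small_spanner","tape_measure","glue_bottle","offcut","square"]:
        for d in r.recognise(p,t)[:2]:
            u,v=map(int,np.round(d["location"])); print(t,round(d["p"],2),(u,v),np.round(C[v,u]) if 0<=v<400 and 0<=u<640 else '')
E
```

```text
top
bridge_mid 0.79 (380, 179) [ 628. -122.  177.]
bridge_mid 0.27 (330, 172) [643.  31. 217.]
dome_nut 0.61 (378, 180) [ 626. -116.  174.]
lower_nut_foot 0.66 (189, 242) [456. 493.  17.]
lower_nut_foot 0.51 (391, 260) [ 387. -178.   -3.]
jam_nut_mid 0.62 (330, 172) [643.  31. 217.]
lower_nut 0.58 (326, 170) [650.  43. 210.]
jam_nut 0.63 (328, 173) [639.  38. 220.]
jam_nut 0.44 (274, 156) [718. 204. 120.]
short_spanner 0.89 (274, 233) [483. 213.   8.]
short_mouth 0.58 (275, 232) [487. 211.  -3.]
short_mouth 0.31 (327, 169) [654.  40. 207.]
long_spanner 0.87 (227, 211) [559. 371.   9.]
long_spanner 0.64 (189, 244) [449. 492.  20.]
long_mouth 0.65 (228, 206) [576. 368.   9.]
long_mouth 0.43 (276, 234) [480. 207.   3.]
glue_roller 0.92 (393, 261) [ 384. -185.   -2.]
sanding_block 0.87 (308, 267) [368. 100.  32.]
sanding_block 0.32 (275, 154) [723. 200. 124.]
small_spanner 0.72 (235, 166) [714. 346.   9.]
small_spanner 0.25 (379, 179) [ 629. -119.  173.]
tape_measure 0.71 (451, 248) [ 422. -362.   64.]
glue_bottle 0.83 (273, 157) [717. 207. 113.]
glue_bottle 0.68 (190, 242) [456. 491.  1
[... 275 characters left out ...]
7 (380, 243) [511. 223.   5.]
jam_nut_mid 0.48 (297, 193) [652.  42. 211.]
lower_nut 0.73 (296, 198) [659.  42. 200.]
jam_nut 0.45 (297, 192) [650.  41. 213.]
short_spanner 0.88 (381, 241) [503. 223.   6.]
short_mouth 0.72 (432, 271) [587. 379.   6.]
short_mouth 0.57 (380, 246) [524. 226.   4.]
long_spanner 0.9 (431, 271) [590. 377.   8.]
long_spanner 0.49 (271, 191) [ 371. -182.   23.]
long_mouth 0.89 (430, 273) [603. 376.  11.]
long_mouth 0.57 (295, 195) [656.  38. 207.]
glue_roller 0.83 (273, 191) [ 356. -182.   14.]
sanding_block 0.76 (355, 205) [384. 110.  33.]
glue_bottle 0.77 (351, 272) [769. 218. 103.]
offcut 0.81 (483, 250) [470. 494.  18.]
offcut 0.19 (215, 174) [ 292. -446.    2.]
```

```bash
python3 - <<'E'
from h import *
p=snap("top","t1.png",(200,110,480,290),2.8)
p=snap("scene","s1.png",(130,130,460,320),2.4)
E
```

```text
(no output)
```

View pics/t1.png

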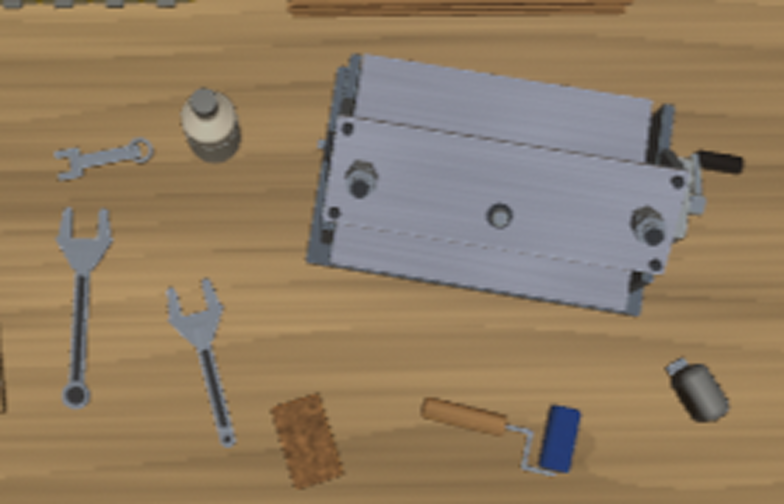

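View pics/s1.png

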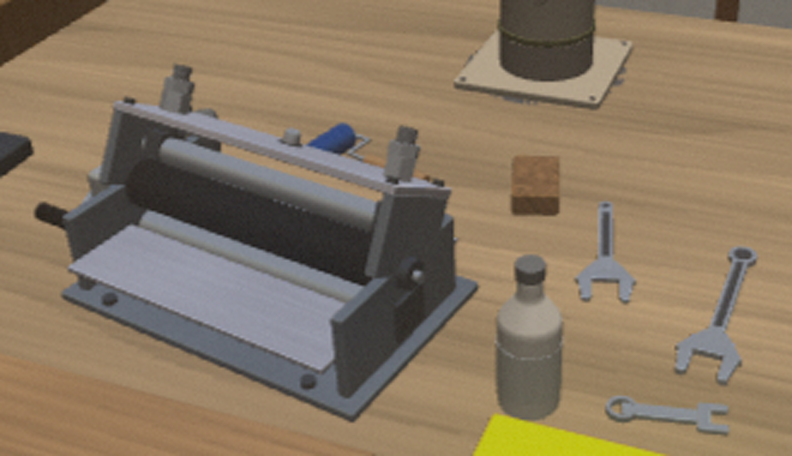

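```bash
cat > fit.py <<'E'
from h import *
out=[]
for n in ["top","scene"]:
  acc=[]
  for k in range(3):
    p=snap(n); acc.append(cloud(p).reshape(-1,3))
  C=np.concatenate(acc)
  C=C[(np.abs(C[:,0]-650)<130)&(np.abs(C[:,1]+115)<230)&(C[:,2]>120)&(C[:,2]<300)]
  yaw=np.radians(-8.); 
  m=None
  # ransac-like: start with guess 30deg
  n0=np.array([-np.sin(np.radians(30))*np.cos(yaw),-np.sin(np.radians(30))*np.sin(yaw),np.cos(np.radians(30))])
  c0=np.array([648,-115,178.])
  for tol in (12,8,5,4,4,4):
    d=(C-c0)@n0; 
    if tol==12: d=d-np.median(d[np.abs(d)<25])
    I=C[np.abs(d)<tol]; c0=I.mean(0); u,s,vt=np.linalg.svd(I-c0,full_matrices=False); n0=vt[2]*np.sign(vt[2,2])
  tilt=np.degrees(np.arccos(n0[2])); yw=np.degrees(np.arctan2(-n0[1],-n0[0]))
  z=n0; y=np.cross([0,0,1],-np.array([n0[0],n0[1],0])); y/=np.linalg.norm(y); x=np.cross(y,z)
  M=np.stack([x,y,z],1)
  L=(I-c0)@M
  # edges via percentile, min area rect
  rect=cv2.minAreaRect(L[:,:2].astype(np.float32))
  print(n,len(I),"tilt",tilt,"yaw",yw,"c0",c0,"rect",rect,"pct",np.percentile(L[:,0],[.5,99.5]),np.percentile(L[:,1],[.5,99.5]),'std',L[:,2].std())
  A=(C-c0)@M
  H=A[(A[:,2]>10)&(A[:,2]<70)]
  for lo,hi in [(-90,90)]:
    for nm,sel in [("dome",(np.abs(H[:,1]-np.median(L[:,1]))<60)),("left",H[:,1]>L[:,1].max()-90),("right",H[:,1]<L[:,1].min()+90)]:
      S=H[sel]; 
      if len(S): print(nm,len(S),S.mean(0),S.min(0),S.max(0),"world",c0+M@S.mean(0))
E
python3 fit.py
```

```text
top 11715 tilt 30.00602959528289 yaw -10.12583274550769 c0 [ 627.51055749 -118.22292263  178.02172101] rect ((-2.296031951904297, -0.3725128173828125), (122.58137512207031, 380.0917663574219), 0.2469261735677719) pct [-61.59864992  57.77649896] [-188.13413115  187.96163968] std 1.9816294744048846
dome 90 [-20.35544046  -0.31385321  15.56756201] [-31.57080093 -57.87804956  10.1788456 ] [51.77333096  8.83535536 23.38221794] world [ 602.43874574 -114.06410825  181.32323067]
left 351 [  1.62507442 155.1906847   40.31978069] [-52.18051019 138.75879698  10.317073  ] [ 51.96168738 181.42256939  61.37239521] world [636.33057612  37.84806915 213.75023893]
right 391 [   2.28789109 -152.2043817    38.69556722] [ -52.55255952 -181.0614928    10.07036271] [  50.79094528 -138.40927624   61.04337754] world [ 583.65191279 -265.00273062  212.67518301]
scene 2826 tilt 28.444919640393806 yaw -10.318879688559422 c0 [ 649.62472091 -100.02387859  189.07710073] rect ((-20.420387268066406, -20.832534790039062), (381.76177978515625, 127.84147644042969), 89.73943328857422) pct [-81.58983259  41.08722832] [-206.38441997  168.97690949] std 1.643230647077256
dome 57 [-39.47163604 -19.326808    13.53243873] [-47.46686813 -29.18015174  10.005999  ] [-32.91504638 -11.46365337  17.74275094] world [ 605.67624575 -111.66666372  182.17496027]
left 630 [-14.8800197  137.74632446  31.09359106] [-39.57970648 119.91842093  10.11675158] [ -4.2212989  151.12807261  54.92533908] world [646.85594092  40.49108714 209.32937364]
right 536 [ -15.22127365 -170.88447035   30.16427292] [ -40.76740929 -195.60280686   10.03196293] [  -3.02282563 -157.05188566   54.3430126 ] world [ 591.71229973 -263.17347562  208.3497031 ]
```

```bash
cat > sp.py <<'E'
from h import *
for n in ["top","scene"]:
  p=snap(n); C=cloud(p); 
  z=C[...,2]; 
  for t,thk,mx,tail in [("short_spanner",6,93,-110),("long_spanner",8,128,-115)]:
    d=r.outline_of(p,t)[0]; m=d["pixels"]
    v,u=np.nonzero(m)
    W=np.array([ray(p,(a,b),thk) for a,b in zip(u,v)])
    c=W[:,:2].mean(0); U,S,vt=np.linalg.svd(W[:,:2]-c,full_matrices=False); a=vt[0]
    l=(W[:,:2]-c)@a; 
    if abs(l.min())>l.max(): pass
    # mouth end is wide
    w=(W[:,:2]-c)@vt[1]
    if np.std(w[l>np.percentile(l,80)])<np.std(w[l<np.percentile(l,20)]): a=-a;l=-l
    # handle axis: centreline fit over handle part
    b=np.array([-a[1],a[0]]); w=(W[:,:2]-c)@b
    lo,hi=np.percentile(l,[.5,99.5]); L=hi-lo
    h=(l>lo+.1*L)&(l<lo+.6*L); k=np.polyfit(l[h],w[h],1)
    ang=np.degrees(np.arctan2(a[1],a[0]))+np.degrees(np.arctan(k[0]))
    ax=np.array([np.cos(np.radians(ang)),np.sin(np.radians(ang))])
    mid=c+a*((lo+hi)/2)+b*np.polyval(k,(lo+hi)/2)
    org=mid-ax*(mx+tail)/2 if 0 else mid+ax*(-(mx+tail)/2)
    print(n,t,round(d["p"],2),"len",L,"axis deg",ang,"org",org,"zmed",np.median(z[m]), "mouth",org+ax*(75 if thk==6 else 110))
  b=(np.abs(C[...,0]-480)<60)&(np.abs(C[...,1]-290)<30); print("bench z",np.median(z[b]),z[b].std())
print(r.get_state()["t"])
E
python3 sp.py
```

```text
top short_spanner 0.69 len 197.970549930489 axis deg 14.927186982316805 org [468.32227986 217.09987996] zmed 4.1770077904375285 mouth [540.79132689 236.41922836]
top long_spanner 0.55 len 231.96790922178857 axis deg -2.59875449528615 org [521.2296488 367.5638032] zmed 5.818492159790139 mouth [631.11651992 362.57626324]
bench z -1.3425600365676473 3.3488343926068627
scene short_spanner 0.68 len 132.8656481968402 axis deg 5.188367136237575 org [459.78536406 496.00628058] zmed 18.954591893924544 mouth [534.47807251 502.78855924]
scene long_spanner 0.69 len 242.81752351166355 axis deg -2.4602563881887627 org [529.6441399  368.44015429] zmed 8.216043407289646 mouth [639.54274609 363.71825246]
bench z 0.5604422838736696 1.7526198671167852
2.65
```

```bash
cat >> h.py <<'E'
def pose_down(yaw_spanner,flip=1):
    # tool x down, tool z = along spanner x dir*flip
    a=np.radians(yaw_spanner); z=flip*np.array([np.cos(a),np.sin(a),0]); x=np.array([0,0,-1.]); return np.stack([x,np.cross(z,x),z],1)
def delta(Pt,Rt):
    P,Rc,s=tcp(); sh=Rc.T@(np.array(Pt)-P)/1000; rv=R.from_matrix(Rc.T@Rt).as_rotvec(degrees=True)
    print("shift",np.round(sh,4),"rot",np.round(rv,2),"|s|mm",round(np.linalg.norm(sh)*1000,1),"|r|",round(np.linalg.norm(rv),1),"q",np.round(s["q"],1),"t",round(s["t"],2)); return sh,rv
E
python3 - <<'E'
from h import *
P,Rc,s=tcp(); print(np.round(Rc,3))
for fl in (1,-1): delta([468,217,230],pose_down(15,fl))
E
```

```text
[[ 0.     0.39   0.921]
 [ 0.     0.921 -0.39 ]
 [-1.     0.    -0.   ]]
shift [ 0.0013 -0.2426  0.3463] rot [-37.96   0.    -0.  ] |s|mm 422.8 |r| 38.0 q [-68.3  19.   -3.7  83.7   1.2  77.3  -5.1] t 2.65
shift [ 0.0013 -0.2426  0.3463] rot [ 1.4204e+02 -1.0000e-02 -0.0000e+00] |s|mm 422.8 |r| 142.0 q [-68.3  19.   -3.7  83.7   1.2  77.3  -5.1] t 2.65
```

```bash
python3 -m jog '[0,-0.243,0.346,142,0,0,0, 0,-0.243,0.346,142,0,0,0, 0,-0.243,0.346,142,0,0,0, 0,-0.243,0.346,142,0,0,0, 0,-0.243,0.346,142,0,0,0, 0,-0.243,0.346,142,0,0,0, 0,-0.243,0.346,142,0,0,0, 0,-0.243,0.346,142,0,0,0]'; python3 - <<'E'
from h import *
delta([468,217,200],pose_down(15,-1))
E
```

```text
t: 3.32
position: [421.0, 290.8, 231.6]
eef_rot: [145.2, 89.9, 64.6]
ft_force: [0.6, 0.9, -0.1]
gripper_width: 85.4
shift [0.0316 0.0344 0.0805] rot [ 8.439e+01 -6.000e-02  1.000e-02] |s|mm 93.1 |r| 84.4 q [-51.8   4.3  12.7 101.3  -1.   74.4 -29.4] t 3.32
```

```bash
python3 -m jog '[0.032,0.034,0.08,84.4,0,0,0.3, 0.032,0.034,0.08,84.4,0,0,0.3, 0.032,0.034,0.08,84.4,0,0,0.3, 0.032,0.034,0.08,84.4,0,0,0.3, 0.032,0.034,0.08,84.4,0,0,0.3, 0.032,0.034,0.08,84.4,0,0,0.3, 0.032,0.034,0.08,84.4,0,0,0.3, 0.032,0.034,0.08,84.4,0,0,0.3]';python3 -m jog '[0,0,0,27.1,0,0,0.3,0,0,0,27.1,0,0,0.3,0,0,0,27.1,0,0,0.3,0,0,0,27.1,0,0,0.3,0,0,0,27.1,0,0,0.3]'; python3 - <<'E'
from h import *
delta([468,217,200],pose_down(15,-1))
p=snap("wrist","w1.png")
E
```

```text
t: 3.98
position: [467.3, 219.6, 199.4]
eef_rot: [-159.1, 90.0, 63.0]
ft_force: [0.6, 0.1, 0.7]
gripper_width: 59.6
t: 4.4
position: [467.3, 219.6, 199.4]
eef_rot: [-138.1, 90.0, 57.0]
ft_force: [-0.0, -0.6, -0.5]
gripper_width: 59.9
shift [-0.0006  0.0027  0.    ] rot [ 0.08 -0.01  0.01] |s|mm 2.8 |r| 0.1 q [ -50.3    6.2   21.6  103.6   -2.4   70.6 -102.9] t 4.4
```

View pics/w1.png

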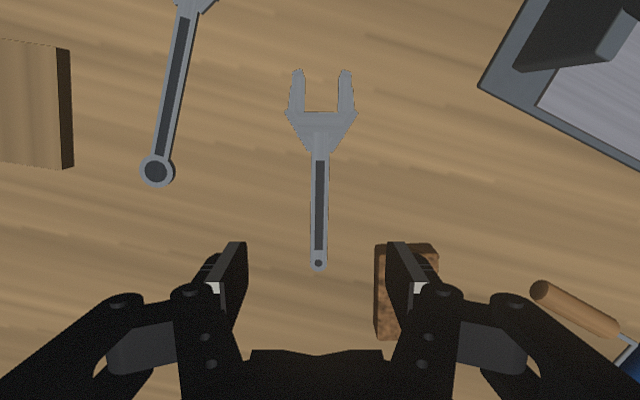

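```bash
cat > wsp.py <<'E'
from h import *
import sys
t,thk,mx,tail,mc=("short_spanner",6,93,-110,75) if sys.argv[1]=="s" else ("long_spanner",8,128,-115,110)
p=snap("wrist"); d=r.outline_of(p,t)[0]; m=d["pixels"]; v,u=np.nonzero(m)
F=f(p); 
D=np.stack([(u-p["cx"])/F,(v-p["cy"])/F,np.ones(len(u))],1)@p["T"][:3,:3].T; o=p["T"][:3,3]
W=o+D*((thk-o[2])/D[:,2])[:,None]; W=W[:,:2]
c=W.mean(0); a=np.linalg.svd(W-c,full_matrices=False)[2][0]; b=np.array([-a[1],a[0]]); l=(W-c)@a;w=(W-c)@b
if np.std(w[l>np.percentile(l,80)])<np.std(w[l<np.percentile(l,20)]): a=-a;b=-b;l=-l;w=-w
lo,hi=l.min(),l.max();L=hi-lo
h=(l>lo+.12*L)&(l<lo+.55*L); k=np.polyfit(l[h],w[h],1)
ang=np.degrees(np.arctan2(a[1],a[0])+np.arctan(k[0])); ax=np.array([np.cos(np.radians(ang)),np.sin(np.radians(ang))])
mid=c+a*(lo+hi)/2+b*np.polyval(k,(lo+hi)/2); org=mid-ax*(mx+tail)/2
print(d["p"],"len",L,"ang",ang,"org",org,"hw",w[h].max()-w[h].min(),"depth z",np.median(cloud(p)[m][:,2]))
E
python3 wsp.py s; python3 - <<'E'
from h import *
p=snap("wrist"); P,Rc,s=tcp(); print(proj(p,P),P)
E
```

```text
0.71 len 202.86552266813513 ang 14.361117124634875 org [470.41937287 216.81220683] hw 17.81953942601615 depth z 5.459764672983454
[[315.96849429 256.09092559]] [467.28246066 219.62221897 199.34111129]
```

```bash
python3 - <<'E'
from h import *
delta([470.4,216.8,1.5],pose_down(14.4,-1))
E
```

```text
shift [ 0.1978  0.0036 -0.0022] rot [ 1.12 -0.01  0.01] |s|mm 197.9 |r| 1.1 q [ -50.3    6.2   21.5  103.6   -2.4   70.6 -102.5] t 4.6
```

```bash
python3 -m jog '[0.04,0.0036,-0.0022,1.1,0,0,0.45, 0.08,0.0036,-0.0022,1.1,0,0,0.45, 0.12,0.0036,-0.0022,1.1,0,0,0.45, 0.15,0.0036,-0.0022,1.1,0,0,0.45, 0.175,0.0036,-0.0022,1.1,0,0,0.45, 0.19,0.0036,-0.0022,1.1,0,0,0.45, 0.198,0.0036,-0.0022,1.1,0,0,0.45, 0.198,0.0036,-0.0022,1.1,0,0,0.45]' 80; python3 - <<'E'
from h import *
delta([470.4,216.8,1.5],pose_down(14.4,-1)); print(r.get_state()["ft_force"])
E
```

```text
t: 5.27
position: [469.5, 216.2, -0.1]
eef_rot: [21.5, 89.9, -144.2]
ft_force: [-0.3, 0.1, -0.3]
gripper_width: 47.4
shift [-0.0016 -0.0004 -0.001 ] rot [-0.07  0.14 -0.05] |s|mm 1.9 |r| 0.2 q [-47.1  21.4  19.8 113.4  -9.8  46.9 -97.5] t 5.27
[-0.31242658  0.12947266 -0.29840873]
```

```bash
python3 -m jog '[-0.0015,0,-0.001,0,0,0,0.6, -0.0015,0,-0.001,0,0,0,1, -0.0015,0,-0.001,0,0,0,1, -0.0015,0,-0.001,0,0,0,1, -0.0015,0,-0.001,0,0,0,1, -0.0015,0,-0.001,0,0,0,1]' 80; python3 - <<'E'
from h import *
P,Rc,s=tcp(); print(P,s["ft_force"],s["gripper_width"])
snap("wrist","w2.png")
E
```

```text
t: 5.77
position: [472.5, 217.6, 4.7]
eef_rot: [-154.3, 89.8, 40.0]
ft_force: [-1.0, -1.0, 8.1]
gripper_width: 12.3
[472.50479217 217.63726933   4.66160026] [-0.97830079 -0.98599827  8.09589269] 12.331576127238595
```

View pics/w2.png

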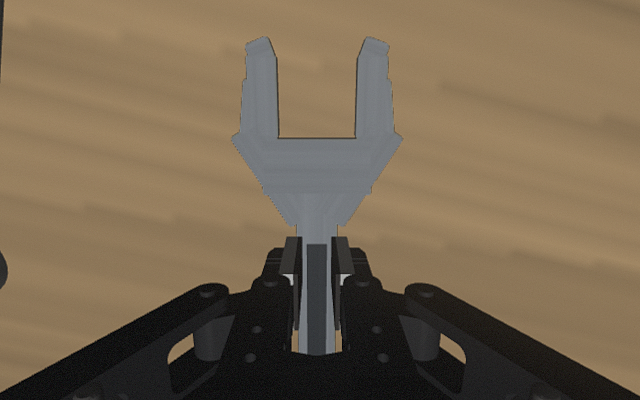

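```bash
python3 -m jog '[-0.01,0,0,0,0,0,1, -0.025,0,0,0,0,0,1, -0.04,0,0,0,0,0,1, -0.04,0,0,0,0,0,1]' 80; python3 - <<'E'
from h import *
P,Rc,s=tcp(); print(P,s["ft_force"],s["gripper_width"])
p=snap("wrist","w3.png"); C=cloud(p)
snap("scene","s3.png",(280,150,440,290),4.5)
for uv in [(262,60),(375,60),(262,110),(375,110),(318,160),(318,200),(318,230),(310,280),(318,310)]:
    X=C[uv[1],uv[0]]; print(uv,np.round(X,1),np.round(Rc.T@(X-P),1))
E
```

```text
t: 6.15
position: [473.1, 217.8, 46.3]
eef_rot: [-157.6, 89.7, 36.6]
ft_force: [1.2, 0.0, -3.2]
gripper_width: 13.0
[473.09147252 217.83061349  46.26913525] [ 1.1808037   0.01146307 -3.18612813] 13.032442186493075
(262, 60) [547.5 258.1  47.2] [ -0.5 -20.7 -82. ]
(375, 60) [558.2 216.2  47.3] [ -0.7  22.6 -82. ]
(262, 110) [529.3 254.3  46.5] [  0.1 -21.6 -63.4]
(375, 110) [540.4 210.4  44.9] [  1.6  23.8 -63.4]
(318, 160) [515.4 227.7  46.9] [ -0.4   0.8 -43.4]
(318, 200) [498.6 223.4  46.2] [  0.2   0.9 -26.1]
(318, 230) [486.  220.2  48.1] [ -1.8   0.9 -13.1]
(310, 280) [461.4 217.7  47.1] [-0.9 -2.7 11.4]
(318, 310) [447.1 210.3  46.9] [-0.8  0.9 27. ]
```

View pics/w3.png

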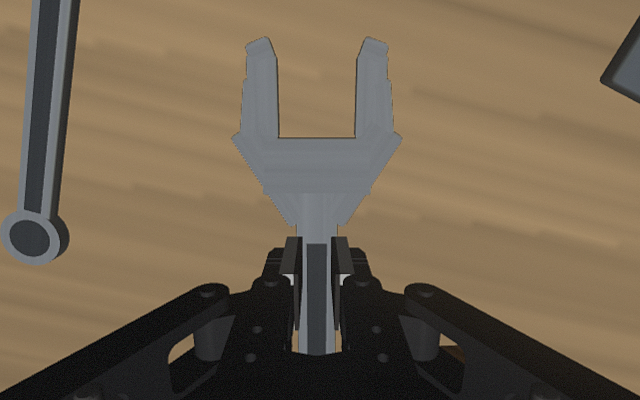

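View pics/s3.png

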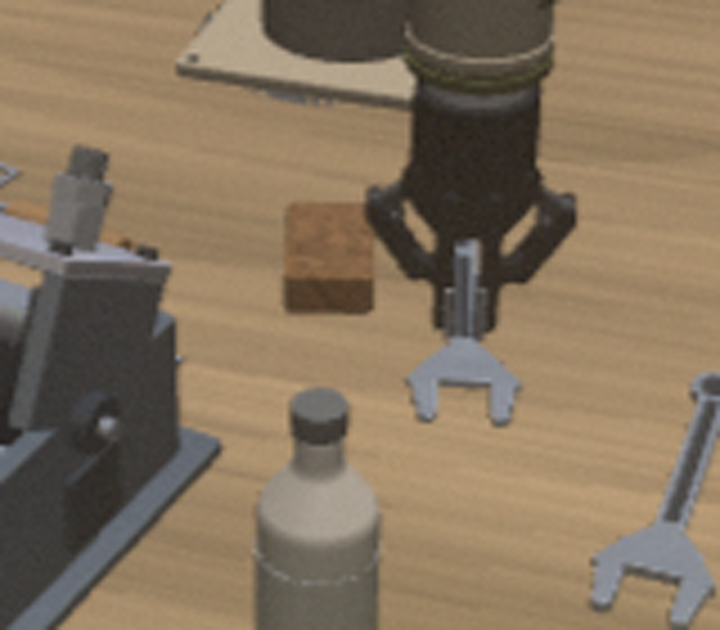

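```bash
python3 - <<'E'
from h import *
p=snap("scene"); C=cloud(p); P,Rc,s=tcp(); print(P,s["gripper_width"])
L=(C-P)@Rc
g=p["img"].max(2)
for v in range(212,228):
    print(v,[(u,g[v,u],*np.round(L[v,u]).astype(int)) for u in range(376,392,2) if abs(L[v,u,1])<60 and abs(L[v,u,0])<60])
E
```

```text
[471.12228161 217.00429909  42.7513801 ] 12.78274534662011
212 [(376, np.uint8(49), np.int64(-46), np.int64(19), np.int64(-12)), (378, np.uint8(49), np.int64(-50), np.int64(14), np.int64(-17)), (380, np.uint8(54), np.int64(-45), np.int64(8), np.int64(-9)), (382, np.uint8(75), np.int64(-2), np.int64(1), np.int64(60)), (384, np.uint8(118), np.int64(-3), np.int64(-5), np.int64(58)), (386, np.uint8(72), np.int64(-50), np.int64(-8), np.int64(-16)), (388, np.uint8(53), np.int64(-47), np.int64(-14), np.int64(-10)), (390, np.uint8(50), np.int64(-49), np.int64(-19), np.int64(-14))]
213 [(376, np.uint8(63), np.int64(-43), np.int64(19), np.int64(-12)), (378, np.uint8(50), np.int64(-45), np.int64(13), np.int64(-15)), (380, np.uint8(53), np.int64(-38), np.int64(8), np.int64(-3)), (382, np.uint8(79), np.int64(-2), np.int64(1), np.int64(53)), (384, np.uint8(117), np.int64(-2), np.int64(-5), np.int64(54)), (386, np.uint8(73), np.int64(-44), np.int64(-8), np.int64(-12)), (388, np.uint8(51), np.int64(-47), np.int64(-14), np.int64(-16)), (390, np.uint8(53), np.int64(-46), np.int64(-19), np.int64(-13))]
[... 6501 characters left out ...]
152), np.int64(44), np.int64(-13), np.int64(55)), (388, np.uint8(160), np.int64(43), np.int64(-19), np.int64(55)), (390, np.uint8(163), np.int64(42), np.int64(-25), np.int64(53))]
227 [(376, np.uint8(168), np.int64(43), np.int64(16), np.int64(46)), (378, np.uint8(145), np.int64(-3), np.int64(12), np.int64(-21)), (380, np.uint8(153), np.int64(-2), np.int64(6), np.int64(-19)), (382, np.uint8(150), np.int64(0), np.int64(0), np.int64(-16)), (384, np.uint8(159), np.int64(-5), np.int64(-5), np.int64(-23)), (386, np.uint8(149), np.int64(0), np.int64(-11), np.int64(-15)), (388, np.uint8(161), np.int64(45), np.int64(-19), np.int64(51)), (390, np.uint8(163), np.int64(41), np.int64(-25), np.int64(47))]
```

```bash
python3 -m jog '[0.02,0,0,0,0,0,1, 0.035,0,0,0,0,0,1, 0.04,0,0,0,0,0,1, 0.04,0,0,0,0,0,1, 0.04,0,0,0,0,0,0.65, 0.04,0,0,0,0,0,0.65, 0.04,0,0,0,0,0,0.65]' 80; python3 -m jog '[0.001,0,0,0,0,0,0.68, 0.002,0,0,0,0,0,0.68, 0.003,0,0,0,0,0,0.68, 0.004,0,0,0,0,0,0.68]'
```

```text
t: 6.88
position: [471.6, 217.0, 3.1]
eef_rot: [-167.1, 90.0, 27.2]
ft_force: [-0.0, -0.0, 0.5]
gripper_width: 30.1
t: 7.22
position: [471.5, 217.1, -0.3]
eef_rot: [-75.5, 90.0, 118.7]
ft_force: [-10.0, -5.4, 29.8]
gripper_width: 27.3
```

```bash
python3 -m jog '[-0.004,0,0,0,0,0,0.68, -0.004,0,0,0,0,0,0.68]' 80; python3 -m jog '[-0.0005,0,0,0,0,0,0.8, -0.0005,0,0,0,0,0,1, -0.0005,0,0,0,0,0,1, -0.0005,0,0,0,0,0,1, -0.0005,0,0,0,0,0,1]' 60;  python3 - <<'E'
from h import *
P,Rc,s=tcp(); print(P,s["ft_force"],s["gripper_width"])
E
```

```text
t: 7.38
position: [471.8, 217.2, 3.4]
eef_rot: [-156.4, 89.9, 37.8]
ft_force: [0.5, -0.6, -0.3]
gripper_width: 27.2
t: 7.8
position: [471.5, 217.1, 3.6]
eef_rot: [-129.5, 90.0, 64.8]
ft_force: [-1.3, -1.0, 6.2]
gripper_width: 15.1
[471.45778757 217.05694803   3.55307624] [-1.27902296 -0.96843807  6.23664008] 15.09358148239823
```

```bash
cat > plate.py <<'E'
from h import *
def frame(yaw=-10.13,tilt=30.):
    y_=np.radians(yaw); t=np.radians(tilt)
    hx=np.array([np.cos(y_),np.sin(y_),0]); z=np.array([0,0,np.cos(t)])-np.sin(t)*hx; x=np.cos(t)*hx+np.array([0,0,np.sin(t)])
    return np.stack([x,np.cross(z,x),z],1)
M=frame()
O=np.array([627.51,-118.22,178.02])+M@np.array([-1.5,0.3,0]); 
S=O+M@np.array([0,155,0])
def spose(mouth_cw,back,h,flip,Lm,under,lat=0,S0=None,hold=None):
    """mouth direction = upslope rotated clockwise by mouth_cw deg; spanner underside h above face; mouth centre back mm short of stud axis
    Lm TCP->mouth centre dist; under: tool-x of underside"""
    a=np.radians(mouth_cw); d=M@np.array([np.cos(a),-np.sin(a),0]); n=M[:,2]; s=np.cross(n,d) # s left of d
    S1=S if S0 is None else S0
    T=S1+n*(h+under)-d*(back+Lm)+s*lat
    x=-n; z=d*flip; return T,np.stack([x,np.cross(z,x),z],1)
E
python3 - <<'E'
from plate import *
print(M,O,S)
T,Rt=spose(-92,60,80,-1,74,3.5); print(T)
delta(T,Rt)
P,Rc,s=tcp(); print(s["q"])
E
```

```text
[[ 0.85252513  0.17588219 -0.49220561]
 [-0.15231844  0.98441122  0.08794109]
 [ 0.5         0.          0.8660254 ]] [ 626.28397697 -117.69619897  177.27      ] [653.5457159   34.88754063 177.27      ]
[592.87955295 -90.31244746 251.9213875 ]
shift [-0.2484  0.3277 -0.0421] rot [-66.    16.73  27.01] |s|mm 413.4 |r| 73.3 q [-47.2  21.2  20.  113.2  -9.7  47.2 -97.6] t 7.8
[-47.18001302  21.18729538  20.00373375 113.16149578  -9.71348265
  47.22158969 -97.55347081]
```

```bash
python3 -m jog '[-0.04,0,0,0,0,0,1, -0.08,0,0,0,0,0,1, -0.12,0,0,0,0,0,1, -0.16,0,0,0,0,0,1, -0.2,0.02,0,-66,16.7,27,1, -0.24,0.04,0,-66,16.7,27,1, -0.25,0.07,0,-66,16.7,27,1, -0.25,0.1,-0.01,-66,16.7,27,1]' 80; python3 - <<'E'
from plate import *
T,Rt=spose(-92,60,80,-1,74,3.5); delta(T,Rt)
E
```

```text
t: 8.47
position: [506.7, 122.3, 257.3]
eef_rot: [109.8, 77.4, -29.7]
ft_force: [0.8, 0.5, -2.3]
gripper_width: 13.6
shift [0.0445 0.2124 0.0746] rot [-39.88   9.86  16.2 ] |s|mm 229.5 |r| 44.2 q [-49.3  -2.5  23.4 105.8  12.1  69.8 -78.8] t 8.47
```

```bash
python3 -m jog '[0,0.04,0.014,-40,10,16,1, 0.01,0.08,0.028,-40,10,16,1, 0.02,0.12,0.042,-40,10,16,1, 0.03,0.16,0.056,-40,10,16,1, 0.0445,0.2124,0.0746,-39.9,9.9,16.2,1, 0.0445,0.2124,0.0746,-39.9,9.9,16.2,1, 0.0445,0.2124,0.0746,-39.9,9.9,16.2,1,0.0445,0.2124,0.0746,-39.9,9.9,16.2,1]' 80; python3 - <<'E'
from plate import *
T,Rt=spose(-92,60,80,-1,74,3.5); delta(T,Rt)
p=snap("wrist","w4.png")
E
```

```text
t: 9.13
position: [588.8, -93.2, 246.0]
eef_rot: [87.8, 60.4, -10.8]
ft_force: [0.1, 0.3, -2.3]
gripper_width: 13.8
shift [-0.0034  0.0061 -0.0034] rot [-0.38  0.32  0.44] |s|mm 7.8 |r| 0.7 q [-42.   -9.9  40.8 115.8  17.1  43.5 -18. ] t 9.13
```

View pics/w4.png

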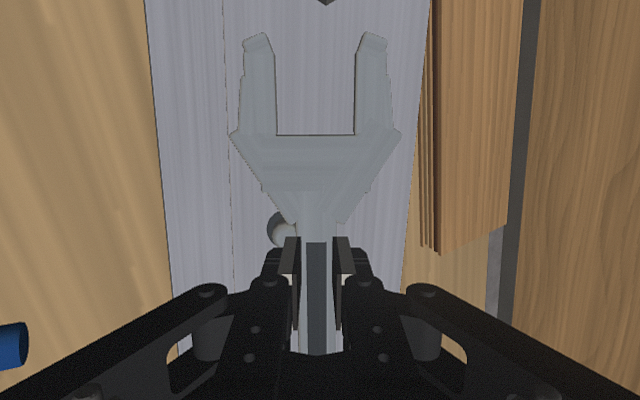

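```bash
python3 - <<'E'
from plate import *
T,Rt=spose(-92,45,66,-1,74,3.5); delta(T,Rt)
E
```

```text
shift [ 0.0109  0.0057 -0.0164] rot [-0.41  0.26  0.45] |s|mm 20.5 |r| 0.7 q [-42.   -9.8  40.7 115.8  17.1  43.6 -18.2] t 9.18
```

```bash
python3 -m jog '[0.006,0.006,-0.03,-0.4,0.3,0.45,1, 0.01,0.006,-0.05,-0.4,0.3,0.45,1, 0.01,0.006,-0.05,-0.4,0.3,0.45,1, 0.01,0.006,-0.05,-0.4,0.3,0.45,1]' 80; python3 - <<'E'
from plate import *
T,Rt=spose(-92,5,66,-1,74,3.5); delta(T,Rt)
p=snap("wrist","w5.png")
P,Rc,s=tcp()
print(proj(p,[S,S+M[:,2]*24,S+M[:,2]*54,O+M@[-21.5,0,18]]))
C=cloud(p); A=(C-S)@M
H=(A[...,2]>40)&(A[...,2]<60)&(np.hypot(A[...,0],A[...,1])<25)
print(H.sum(), A[H].mean(0))
for nm,t in [("j","jam_nut_mid"),("l","lower_nut_foot"),("d","dome_nut"),("m","short_mouth")]:
    print(nm,[(round(d["p"],2),np.round(d["location"])) for d in r.recognise(p,t)[:2]])
E
```

```text
t: 9.52
position: [607.7, -40.0, 240.1]
eef_rot: [87.9, 60.0, -9.9]
ft_force: [0.2, 0.3, -1.8]
gripper_width: 13.8
shift [ 0.0009 -0.0009 -0.0029] rot [ 0.3  -0.1  -0.01] |s|mm 3.1 |r| 0.3 q [-44.   -6.4  37.6 114.8  17.4  42.3 -23.3] t 9.52
[[315.75241439  74.32633871]
 [315.7044525   70.87490586]
 [315.62357693  65.05494022]
 [273.01734174 323.22698576]]
1981 [-0.37230885 -0.79913909 54.40041042]
j [(0.77, array([311.,  96.]))]
l [(0.74, array([320.,  87.]))]
d [(0.64, array([308., 108.]))]
m [(0.6, array([314., 157.]))]
```

View pics/w5.png

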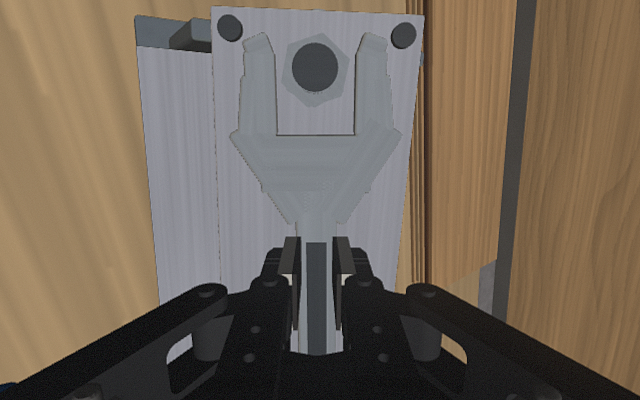

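```bash
python3 - <<'E'
from plate import *
p=snap("wrist","w6.png",(220,0,430,150),3.6)
g=cv2.cvtColor(p["img"],cv2.COLOR_BGR2GRAY).astype(float)
m=(g<85); m[:, :280]=0; m[:,350:]=0; m[:30]=0;m[110:]=0
v,u=np.nonzero(m); print("stud",u.mean(),v.mean(),u.min(),u.max(),v.min(),v.max())
for row in (60,80,100,120,127):
    l=g[row,255:300]; rr=g[row,335:375]; print(row,np.round(l[10:32]).astype(int),np.round(rr[8:30]).astype(int))
E
```

```text
stud 311.6355404640634 58.52292020373515 289 334 34 85
60 [133 134 137 135 134 135 135 136 131  97 109 150 146 145 145 142 132 129
 131 132 131 131] [130 132 136 148 149 150 147 148 148 149 154 144  47  92 126 132 137 136
 136 134 133 132]
80 [135 135 134 134 134 132 134 136 134 121  90 118 150 145 144 143 144 147
 137 129 135 131] [146 146 148 148 148 147 146 146 147 152 148  88  61 116 125 132 137 135
 135 134 132 132]
100 [139 136 132 134 133 133 135 134 136 129 109  91 130 149 143 141 142 143
 145 140 142 144] [144 146 145 146 146 145 145 144 149 153 144  54  87 123 130 136 135 134
 136 134 133 134]
120 [138 134 136 135 132 135 136 138 133 134 129  95  97 150 144 142 141 141
 143 144 143 142] [145 146 147 144 143 145 146 147 150 147 112  59 109 125 135 137 136 135
 133 131 131 133]
127 [138 136 136 133 135 135 134 136 136 134 132 103  97 149 142 141 141 143
 143 141 144 140] [144 144 143 144 141 143 147 147 152 142  84  66 116 127 135 136 136 136
 136 130 131 131]
```

View pics/w6.png

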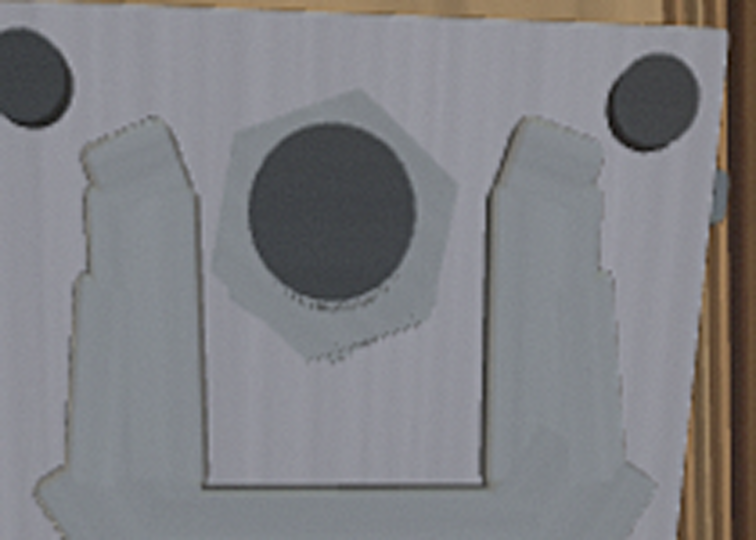

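```bash
python3 - <<'E'
from plate import *
p=snap("wrist"); C=cloud(p); A=(C-S)@M
H=(A[...,2]>44)&(A[...,2]<64)&(np.hypot(A[...,0],A[...,1])<15)
print(H.sum(), A[H].mean(0)); 
F=(np.abs(A[...,2])<12)&(A[...,0]>-55)&(A[...,0]<55)&(A[...,1]<20)&(A[...,1]>-40); print("plate z",np.median(A[F][:,2]),F.sum())
# plane refit
I=C[F];c=I.mean(0);n=np.linalg.svd(I-c,full_matrices=False)[2][2];n*=np.sign(n[2]);print("tilt",np.degrees(np.arccos(n[2])),"yaw",np.degrees(np.arctan2(-n[1],-n[0])))
T,Rt=spose(-92,48,66,-1,74,3.5); delta(T,Rt)
T,Rt=spose(-92,48,3,-1,74,3.5); delta(T,Rt)
P,Rc,s=tcp(); Sp=(H.nonzero()); 
# mouth plane line in tool
for row in (80,120):
    u=(275.3+355)/2 if row==80 else 315.1
    X=C[row,270 if row==80 else 265]; print("head pts tool",np.round(Rc.T@(X-P),1))
print("stud in tool",np.round(Rc.T@(C[H].mean(0)-P),2))
E
```

```text
2020 [-0.34459309 -0.86978396 54.41406221]
plate z 0.6042987713195871 9001
tilt 30.01271969867828 yaw -7.973716125063318
shift [ 0.0013 -0.0019  0.0367] rot [ 0.07 -0.05 -0.13] |s|mm 36.8 |r| 0.2 q [-43.9  -6.6  37.9 114.9  17.4  42.2 -23.2] t 9.87
shift [ 0.0643 -0.0021  0.0368] rot [ 0.07 -0.05 -0.13] |s|mm 74.1 |r| 0.2 q [-43.9  -6.6  37.9 114.9  17.4  42.2 -23.2] t 9.87
head pts tool [ -1.5 -18.2 -74.8]
head pts tool [ -1.5 -20.7 -59.6]
stud in tool [ 16.51  -2.18 -84.43]
```

```bash
python3 -m jog '[0,-0.0017,0.02,0,0,0,1, 0,-0.0017,0.037,0,0,0,1, 0,-0.0017,0.038,0,0,0,1, 0.02,-0.0017,0.038,0,0,0,1, 0.04,-0.0017,0.038,0,0,0,1, 0.055,-0.0017,0.038,0,0,0,1, 0.06,-0.0017,0.038,0,0,0,1, 0.06,-0.0017,0.038,0,0,0,1]' 80; python3 - <<'E'
from plate import *
T,Rt=spose(-92,48,0,-1,74,3.5); delta(T,Rt); s=r.get_state(); print(s["ft_force"],s["ft_torque"])
p=snap("wrist","w7.png"); snap("scene","s7.png",(200,150,360,270),4.5)
E
```

```text
t: 10.53
position: [630.2, -85.7, 187.7]
eef_rot: [87.8, 60.0, -10.2]
ft_force: [-0.1, -0.3, -2.5]
gripper_width: 13.7
shift [ 0.0064  0.0006 -0.0008] rot [ 0.16  0.02 -0.01] |s|mm 6.4 |r| 0.2 q [-42.9   2.1  45.7 115.6   4.4  33.3  -8.7] t 10.53
[-0.12416542 -0.27572956 -2.51644665] [ 0.08782913  0.89315771 -0.02427827]
```

View pics/w7.png

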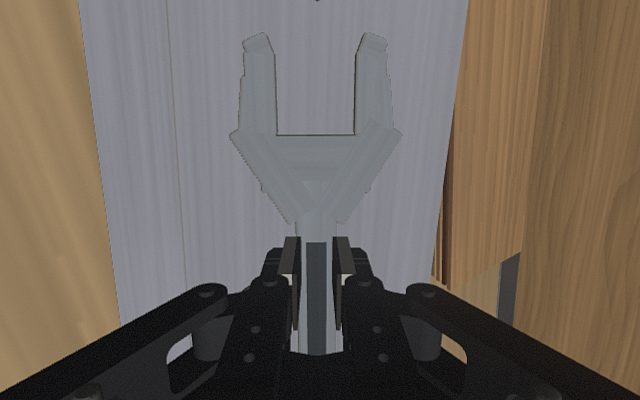

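View pics/s7.png

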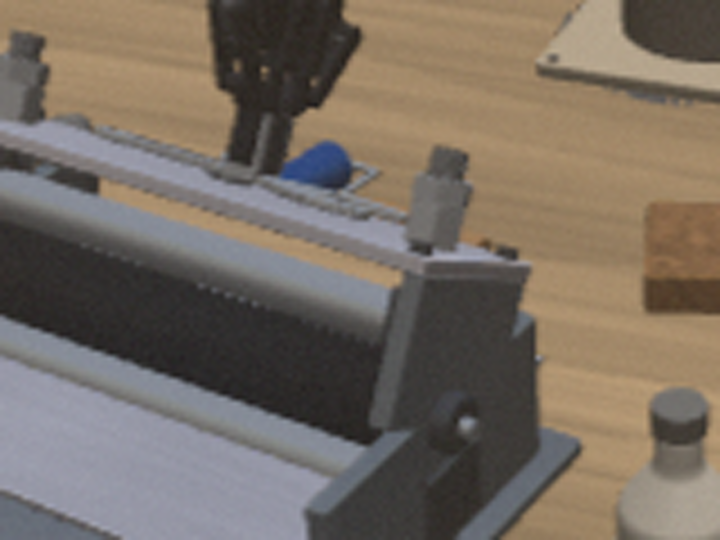

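```bash
python3 -m jog '[0.002,0,0,0,0,0,1, 0.0035,0,0,0,0,0,1, 0.0045,0,0,0,0,0,1, 0.0045,0,0,0,0,0,1]' 80; python3 - <<'E'
from plate import *
T,Rt=spose(-92,48,0,-1,74,3.5); delta(T,Rt); P,Rc,s=tcp(); print(Rc.T@s["ft_force"],s["ft_torque"])
E
```

```text
t: 10.97
position: [632.9, -86.0, 185.1]
eef_rot: [88.0, 59.9, -10.0]
ft_force: [0.2, 0.1, -2.6]
gripper_width: 13.7
shift [ 0.0028 -0.0005 -0.0007] rot [ 0.12 -0.08 -0.14] |s|mm 3.0 |r| 0.2 q [-42.7   2.7  45.7 115.5   3.3  32.8  -7.8] t 10.97
[ 2.34941025 -1.17189473 -0.20449248] [0.15903483 0.85306723 0.02343188]
```

```bash
python3 -m jog '[0.001,0,0,0,0,0,1, 0.002,0,0,0,0,0,1, 0.002,0,0,0,0,0,1]' 80; python3 - <<'E'
from plate import *
T,Rt=spose(-92,48,0,-1,74,3.5); delta(T,Rt); P,Rc,s=tcp(); print(Rc.T@s["ft_force"],s["ft_torque"])
E
python3 -m jog '[0.001,0,0,0,0,0,1, 0.002,0,0,0,0,0,1, 0.002,0,0,0,0,0,1]' 80; python3 - <<'E'
from plate import *
T,Rt=spose(-92,48,0,-1,74,3.5); delta(T,Rt); P,Rc,s=tcp(); print(Rc.T@s["ft_force"],s["ft_torque"])
E
```

```text
t: 11.22
position: [633.9, -86.2, 183.6]
eef_rot: [88.0, 59.9, -10.0]
ft_force: [-8.8, 1.8, 5.8]
gripper_width: 13.9
shift [ 0.001  -0.0006 -0.0007] rot [ 0.11 -0.09 -0.12] |s|mm 1.4 |r| 0.2 q [-42.5   3.1  45.8 115.4   2.8  32.6  -7.3] t 11.22
[-9.48553506 -4.87784532 -0.43177587] [1.93953078e-01 1.54350289e+00 1.36867471e-03]
t: 11.47
position: [634.2, -86.2, 183.2]
eef_rot: [88.3, 60.0, -9.8]
ft_force: [-47.1, 6.8, 44.0]
gripper_width: 13.6
shift [ 0.0005 -0.0007 -0.0007] rot [ 0.02 -0.18 -0.01] |s|mm 1.1 |r| 0.2 q [-42.4   3.2  45.8 115.3   2.2  32.6  -6.9] t 11.47
[-61.93249775 -19.25341085   0.68685967] [ 0.45113877  4.82718262 -0.12366558]
```

```bash
python3 -m jog '[-0.0026,-0.0007,0,0,0,0,1, -0.0026,-0.0007,-0.006,0,0,0,1, -0.0026,-0.0007,-0.012,0,0,0,1, -0.0026,-0.0007,-0.018,0,0,0,1, -0.0026,-0.0007,-0.018,0,0,0,1]' 80; python3 - <<'E'
from plate import *
T,Rt=spose(-92,0,0,-1,74,3.5); delta(T,Rt); P,Rc,s=tcp(); print(Rc.T@s["ft_force"],s["ft_torque"])
p=snap("wrist","w8.png",(170,0,470,200),2.6)
E
```

```text
t: 11.88
position: [635.9, -66.2, 182.9]
eef_rot: [88.0, 59.9, -9.9]
ft_force: [0.1, 1.1, -1.3]
gripper_width: 14.3
shift [ 0.0012  0.0006 -0.0287] rot [ 0.25 -0.12 -0.12] |s|mm 28.7 |r| 0.3 q [-44.2   3.1  45.  115.5   4.9  32.7 -11.2] t 11.88
[ 1.09692681 -0.70971664 -1.12813259] [0.33754189 0.80229536 0.03856911]
```

View pics/w8.png

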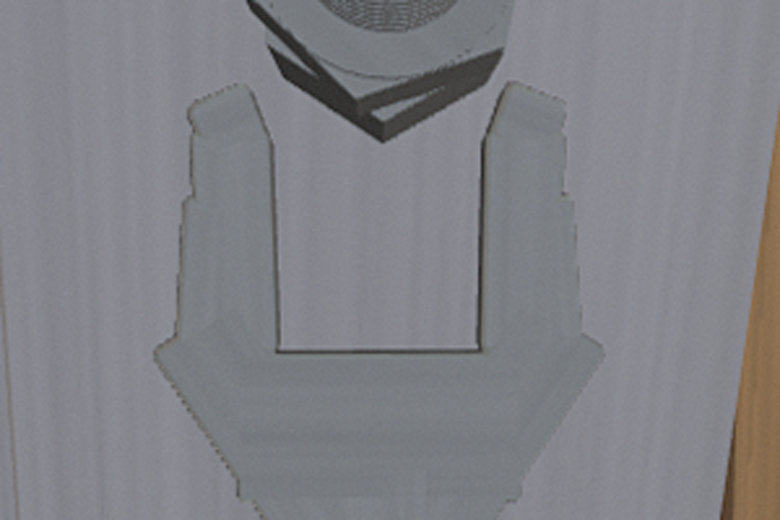

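```bash
python3 -m jog '[0,0.0008,0,0,0,0,1, 0,0.0008,-0.005,0,0,0,1, 0,0.0008,-0.010,0,0,0,1, 0,0.0008,-0.015,0,0,0,1, 0,0.0008,-0.018,0,0,0,1, 0,0.0008,-0.018,0,0,0,1]' 80; python3 - <<'E'
from plate import *
T,Rt=spose(-92,0,0,-1,74,3.5); delta(T,Rt); P,Rc,s=tcp(); print(Rc.T@s["ft_force"],s["ft_torque"])
p=snap("wrist","w9.png",(170,0,470,200),2.6)
E
```

```text
t: 12.43
position: [638.9, -49.3, 183.0]
eef_rot: [88.0, 59.9, -9.9]
ft_force: [0.6, 0.1, -2.8]
gripper_width: 13.7
shift [ 0.0013 -0.0002 -0.0115] rot [ 0.2  -0.1  -0.12] |s|mm 11.6 |r| 0.3 q [-45.6   3.5  44.3 115.2   6.4  33.  -14.3] t 12.43
[ 2.73886368 -0.91889631 -0.24041992] [0.07961236 0.86141003 0.06161733]
```

View pics/w9.png

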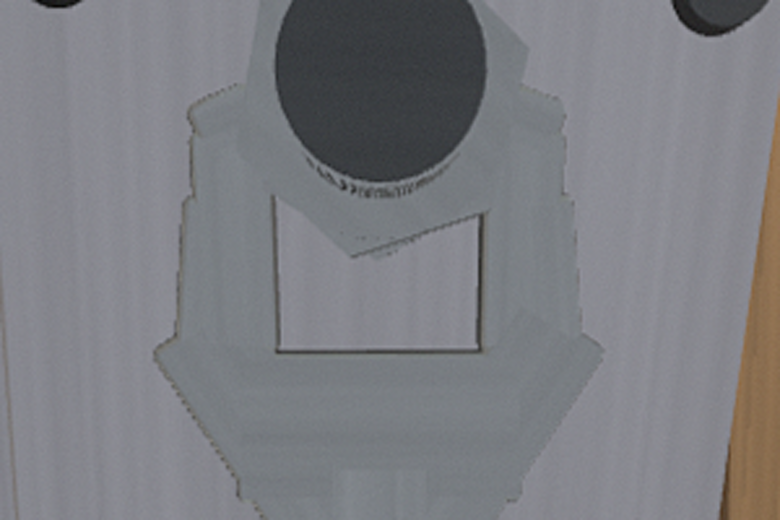

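```bash
python3 -m jog '[0,0.0004,-0.004,0,0,0,1, 0,0.0004,-0.008,0,0,0,1, 0,0.0004,-0.0115,0,0,0,1, 0,0.0004,-0.0115,0,0,0,1]' 80; python3 - <<'E'
from plate import *
T,Rt=spose(-92,0,0,-1,74,3.5); delta(T,Rt); P,Rc,s=tcp(); print(Rc.T@s["ft_force"],s["ft_torque"])
p=snap("wrist","w10.png",(170,0,470,200),2.6)
p=snap("scene","s10.png",(200,150,360,270),4.5)
E
```

```text
t: 12.82
position: [641.0, -38.1, 183.1]
eef_rot: [88.0, 59.9, -9.9]
ft_force: [-0.4, 0.4, -2.4]
gripper_width: 13.8
shift [ 0.0014 -0.0007 -0.0001] rot [ 0.19 -0.1  -0.13] |s|mm 1.5 |r| 0.2 q [-46.4   3.8  43.9 114.9   7.3  33.2 -16.2] t 12.82
[ 1.87426616 -1.63465295 -0.33098999] [ 0.14580559  0.8729017  -0.01543293]
```

View pics/w10.png

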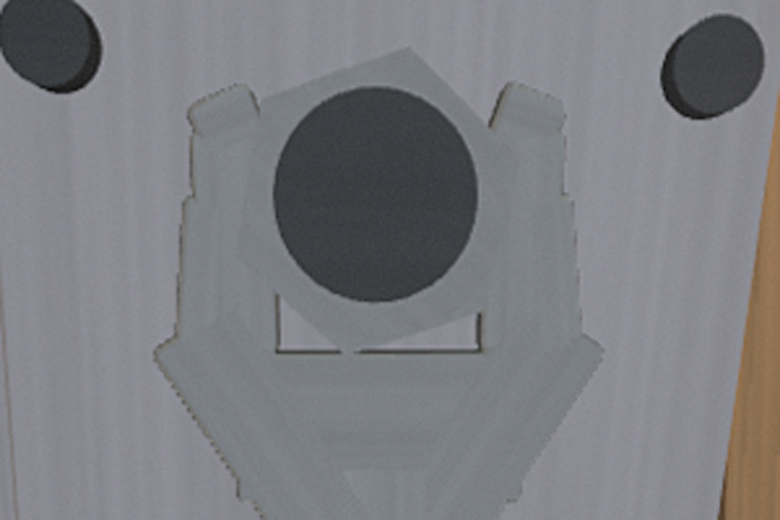

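View pics/s10.png

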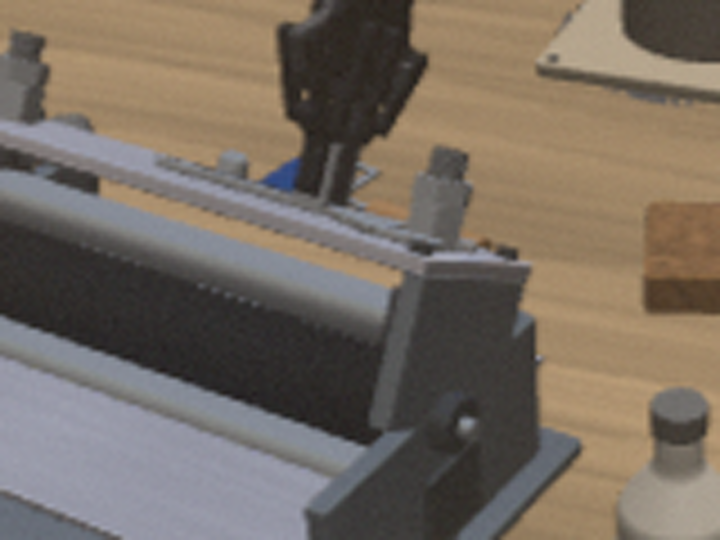

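```bash
python3 -m jog '[0.0006,0,0,0,0,0,1, 0.0012,0,0,0,0,0,1, 0.0012,0,0,0,0,0,1, 0.0012,0,0,0,0,0,0.6, 0.0005,0,0,0,0,0,0.5,0,0,0,0,0,0,0.4,-0.001,0,0,0,0,0,0.4]' 80; python3 - <<'E'
from plate import *
T,Rt=spose(-92,0,0,-1,74,3.5); delta(T,Rt); P,Rc,s=tcp(); print(Rc.T@s["ft_force"],s["ft_torque"])
p=snap("wrist","w11.png")
E
```

```text
t: 13.5
position: [640.5, -39.3, 184.3]
eef_rot: [88.0, 59.8, -10.0]
ft_force: [0.4, 0.4, 0.4]
gripper_width: 51.2
shift [ 0.0025 -0.0011 -0.0014] rot [ 0.12 -0.05 -0.16] |s|mm 3.0 |r| 0.2 q [-46.4   3.6  44.  114.9   7.5  33.3 -16.3] t 13.5
[-0.17834392  0.47380331 -0.46629716] [ 0.10535449  0.50426288 -0.04196837]
```

View pics/w11.png

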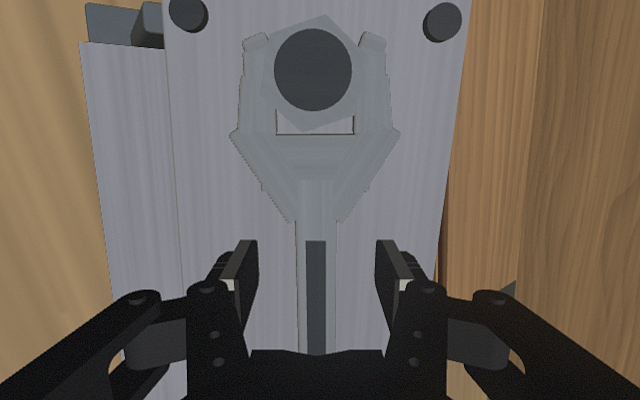

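```bash
python3 -m jog '[-0.02,0,0,0,0,0,0.4, -0.055,0,0,0,0,0,0.3, -0.095,0,0,0,0,0,0.3, -0.13,0,0,0,0,0,0.3, -0.13,0,0,0,0,0,0.3]' 80; python3 - <<'E'
from plate import *
p=snap("wrist","w12.png"); delta([521,368,200],pose_down(-2.6,1))
p=snap("top"); C=cloud(p);cv2.imwrite("pics/t12.png",cv2.resize(p["img"][140:240,290:470],None,fx=4,fy=4,interpolation=cv2.INTER_CUBIC))
E
```

```text
t: 13.97
position: [576.6, -27.3, 303.5]
eef_rot: [88.7, 59.4, -9.4]
ft_force: [1.3, 0.4, 0.8]
gripper_width: 59.7
shift [ 0.0259 -0.1446 -0.3845] rot [-92.92  25.86 -22.34] |s|mm 411.6 |r| 99.0 q [-48.9 -15.9  36.  113.6  25.2  52.5 -30.4] t 14.02
```

View pics/w12.png

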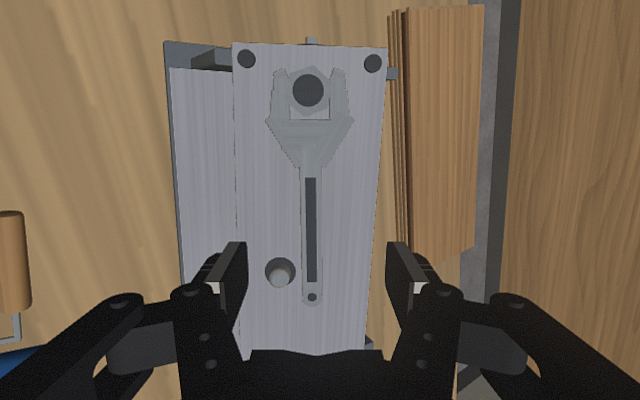

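```bash
python3 -m jog '[0.026,-0.145,-0.385,-93,26,-22.3,0.3, 0.026,-0.145,-0.385,-93,26,-22.3,0.3, 0.026,-0.145,-0.385,-93,26,-22.3,0.3, 0.026,-0.145,-0.385,-93,26,-22.3,0.3, 0.026,-0.145,-0.385,-93,26,-22.3,0.3, 0.026,-0.145,-0.385,-93,26,-22.3,0.3, 0.026,-0.145,-0.385,-93,26,-22.3,0.3, 0.026,-0.145,-0.385,-93,26,-22.3,0.3]' 80; python3 - <<'E'
from plate import *
delta([500,368,200],pose_down(-2.6,1))
E
```

```text
t: 14.73
position: [530.2, 293.3, 211.8]
eef_rot: [60.0, 76.4, 18.3]
ft_force: [0.2, 0.2, 1.6]
gripper_width: 59.7
shift [ 0.0103  0.0334 -0.0736] rot [-38.9   10.53  -8.97] |s|mm 81.5 |r| 41.3 q [-67.1   7.9  34.7 102.5  -1.2  57.9  15.7] t 14.73
```

View pics/t12.png

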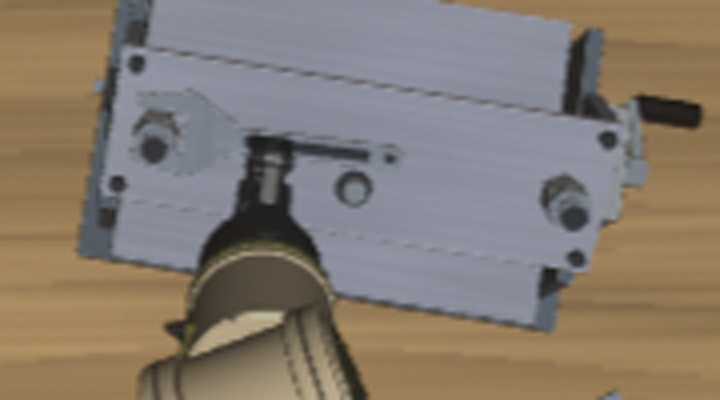

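```bash
python3 - <<'E'
from plate import *
delta([640,363,230],pose_down(-2.6,1))
E
```

```text
shift [0.0119 0.1257 0.036 ] rot [-38.9   10.53  -8.97] |s|mm 131.3 |r| 41.3 q [-67.1   7.9  34.7 102.5  -1.2  57.9  15.7] t 14.73
```

```bash
python3 -m jog '[0.003,0.03,0.009,-39,10.5,-9,0.3, 0.006,0.06,0.018,-39,10.5,-9,0.3, 0.009,0.09,0.027,-39,10.5,-9,0.3, 0.012,0.126,0.036,-38.9,10.5,-9,0.3, 0.012,0.126,0.036,-38.9,10.5,-9,0.3, 0.012,0.126,0.036,-38.9,10.5,-9,0.3, 0.012,0.126,0.036,-38.9,10.5,-9,0.3]' 80; python3 wsp.py l; python3 - <<'E'
from plate import *
delta([640,363,230],pose_down(-2.6,1)); snap("wrist","w13.png")
E
```

```text
t: 15.32
position: [641.8, 360.8, 228.3]
eef_rot: [-116.1, 89.8, -118.7]
ft_force: [-0.8, 0.1, 0.3]
gripper_width: 59.9
0.79 len 168.92097148292538 ang -2.3093204323202663 org [561.41274847 366.81933125] hw 17.82562851081864 depth z 7.462509899992966
shift [ 0.0003  0.0022 -0.0014] rot [-0.55  0.12 -0.03] |s|mm 2.6 |r| 0.6 q [-49.1  35.4  27.6  64.7 -15.7  83.2  62.7] t 15.42
```

View pics/w13.png

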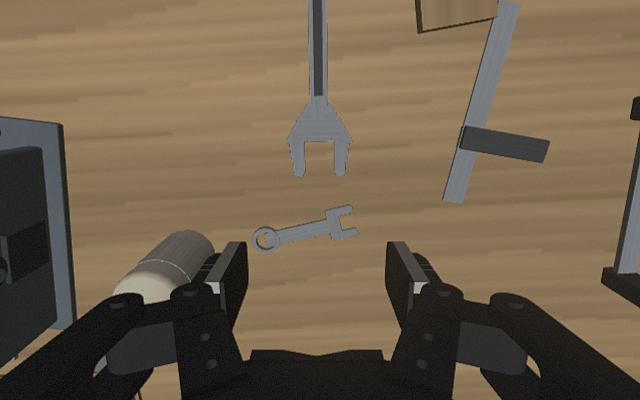

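```bash
python3 - <<'E'
from plate import *
delta([524.3,368.3,60],pose_down(-2.31,1)); 
E
```

```text
shift [ 0.171   0.0009 -0.1174] rot [-0.84  0.16 -0.08] |s|mm 207.4 |r| 0.9 q [-49.2  35.3  27.7  64.8 -15.7  83.2  62.7] t 15.47
```

```bash
python3 -m jog '[0.01,0,-0.04,-0.8,0.1,-0.1,0.45, 0.04,0,-0.068,-0.8,0.1,-0.1,0.45, 0.075,0,-0.09,-0.8,0.1,-0.1,0.45, 0.115,0,-0.1,-0.8,0.1,-0.1,0.45, 0.15,0.001,-0.117,-0.8,0.1,-0.1,0.45, 0.171,0.001,-0.1174,-0.8,0.1,-0.1,0.45, 0.171,0.001,-0.1174,-0.8,0.1,-0.1,0.45, 0.171,0.001,-0.1174,-0.8,0.1,-0.1,0.45]' 80;python3 - <<'E'
from plate import *
delta([524.3,368.3,4],pose_down(-2.31,1)); snap("wrist","w14.png")
E
```

```text
t: 16.13
position: [523.7, 368.1, 61.6]
eef_rot: [0.9, 89.9, -1.3]
ft_force: [1.3, -0.7, 0.5]
gripper_width: 46.8
shift [0.0576 0.0002 0.0005] rot [ 0.11  0.05 -0.  ] |s|mm 57.6 |r| 0.1 q [-58.2  30.4  25.   92.8 -14.3  59.9  58.8] t 16.13
```

View pics/w14.png

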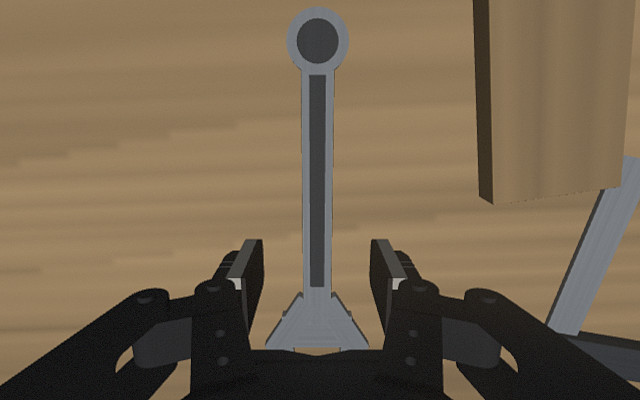

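```bash
python3 -m jog '[0.03,0,0.0005,0,0,0,0.5, 0.05,0,0.0005,0,0,0,0.6, 0.0575,0,0.0005,0,0,0,0.65, 0.0575,0,0.0005,0,0,0,0.65, 0.0575,0,0.0005,0,0,0,1, 0.0575,0,0.0005,0,0,0,1, 0.0575,0,0.0005,0,0,0,1, 0.0575,0,0.0005,0,0,0,1]' 100;python3 - <<'E'
from plate import *
delta([524.3,368.3,4],pose_down(-2.31,1)); print(r.get_state()["ft_force"])
E
```

```text
t: 16.85
position: [526.1, 369.0, 6.1]
eef_rot: [33.9, 89.8, 31.7]
ft_force: [-2.2, -1.4, 7.5]
gripper_width: 12.3
shift [ 0.0021 -0.0008 -0.0017] rot [ 0.19  0.19 -0.13] |s|mm 2.8 |r| 0.3 q [-57.   34.6  23.6  94.2 -16.2  54.4  60.2] t 16.85
[-2.15041955 -1.4072084   7.45449182]
```

```bash
python3 -m jog '[0,0,0,0,0,0,1,0,0,0,0,0,0,1,0,0,0,0,0,0,1]' 100;python3 - <<'E'
from plate import *
print(tcp()[0],tcp()[2]["ft_force"])
S2=S
T,Rt=spose(40,48,90,1,108.2,5.5); print(T); delta(T,Rt)
T,Rt=spose(40,0,26,1,108.2,5.5); print(T)
T,Rt=spose(105,0,26,1,108.2,5.5); print(T)
E
```

```text
t: 17.1
position: [526.1, 369.0, 6.1]
eef_rot: [34.1, 89.8, 32.0]
ft_force: [-1.5, -2.6, 7.2]
gripper_width: 12.7
[526.06280766 368.975231     6.05316492] [-1.46927061 -2.63097158  7.19893969]
[522.18938619 160.3500102  200.14735505]
shift [-0.1945 -0.2082  0.0045] rot [ 46.85 -29.56   8.32] |s|mm 285.0 |r| 56.0 q [-57.   34.6  23.6  94.2 -16.2  54.4  60.2] t 17.1
[579.61137314 118.74817864 163.10679585]
[680.29754658 136.27606767 218.55191056]
```

```bash
python3 -m jog '[0,0,0,0,0,0,0.68, 0,0,0,0,0,0,0.68, 0,0,0,0,0,0,0.68]' 100;python3 - <<'E'
from plate import *
print(tcp()[0],tcp()[2]["ft_force"])
delta([525,368.7,1.3],pose_down(-2.31,1))
E
```

```text
t: 17.35
position: [524.9, 368.9, 4.3]
eef_rot: [31.4, 89.9, 29.3]
ft_force: [0.0, -0.7, -0.3]
gripper_width: 27.1
[524.93628281 368.86365736   4.30306169] [ 0.03054816 -0.73582436 -0.2827397 ]
shift [ 0.003  -0.0002  0.0001] rot [ 0.23  0.08 -0.05] |s|mm 3.0 |r| 0.2 q [-57.   34.7  23.5  94.3 -16.2  54.3  60.3] t 17.35
```

```bash
python3 -m jog '[0.0015,0,0,0,0,0,0.68, 0.003,0,0,0.2,0,0,0.68, 0.003,0,0,0.2,0,0,0.75, 0.003,0,0,0.2,0,0,1, 0.003,0,0,0.2,0,0,1, 0.003,0,0,0.2,0,0,1, 0.003,0,0,0.2,0,0,1, 0.003,0,0,0.2,0,0,1]' 100;python3 - <<'E'
from plate import *
P,Rc,s=tcp();print(P,s["ft_force"],s["gripper_width"], R.from_matrix(Rc.T@pose_down(-2.31,1)).as_rotvec(degrees=True))
E
```

```text
t: 18.02
position: [524.6, 368.5, 0.9]
eef_rot: [18.7, 90.0, 16.4]
ft_force: [-2.9, -1.1, 5.6]
gripper_width: 14.2
[524.63906062 368.54856454   0.88063788] [-2.90905851 -1.11114645  5.60796044] 14.15559562988858 [ 0.02082874  0.0399503  -0.01352985]
```

```bash
sed -i 's/^S=O.*/S=O+M@np.array([0.2,154.6,0.8])/' plate.py; python3 - <<'E'
from plate import *
T,Rt=spose(40,50,80,1,109.7,0.9); print(T); delta(T,Rt)
E
```

```text
[527.19191542 161.33527005 186.95562671]
shift [-0.1861 -0.2069  0.011 ] rot [ 46.72 -29.63   8.52] |s|mm 278.5 |r| 56.0 q [-56.9  34.9  23.5  94.4 -16.4  54.1  60.2] t 18.02
```

```bash
python3 -m jog '[-0.04,0,0,0,0,0,1, -0.08,0,0,0,0,0,1, -0.12,0,0,0,0,0,1, -0.16,-0.015,0,10,-6,2,1, -0.195,-0.04,0,20,-13,4,1, -0.195,-0.08,0,30,-19,6,1, -0.195,-0.12,0.005,40,-25,7,1, -0.195,-0.16,0.005,46.7,-29.6,8.5,1]' 100;python3 - <<'E'
from plate import *
T,Rt=spose(40,50,80,1,109.7,0.9); print(tcp()[0],T); delta(T,Rt)
E
```

```text
t: 18.68
position: [523.1, 206.5, 195.2]
eef_rot: [31.9, 70.3, -0.9]
ft_force: [-0.1, -2.6, -2.6]
gripper_width: 14.4
[523.10107509 206.48692699 195.2252241 ] [527.19191542 161.33527005 186.95562671]
shift [ 0.0094 -0.0374  0.0253] rot [ 16.47 -10.67   2.92] |s|mm 46.1 |r| 19.8 q [-69.6  -1.6  36.9 113.9  14.9  51.8  16.9] t 18.68
```

```bash
python3 -m jog '[0,-0.02,0.012,10,-6,2,1, 0.005,-0.0374,0.0253,16.5,-10.7,2.9,1, 0.0094,-0.0374,0.0253,16.5,-10.7,2.9,1, 0.0094,-0.0374,0.0253,16.5,-10.7,2.9,1, 0.0094,-0.0374,0.0253,16.5,-10.7,2.9,1]' 100;python3 - <<'E'
from plate import *
T,Rt=spose(40,50,80,1,109.7,0.9); delta(T,Rt)
p=snap("top","t15.png",(290,130,400,240),6); snap("scene","s15.png",(230,140,390,260),4.5)
E
```

```text
t: 19.1
position: [526.0, 162.8, 186.0]
eef_rot: [39.6, 60.2, -10.3]
ft_force: [0.8, -1.3, -4.6]
gripper_width: 14.3
shift [-0.0001  0.0001  0.0021] rot [ 0.3  -0.11  0.18] |s|mm 2.1 |r| 0.4 q [-67.4  -7.   31.2 122.5  34.6  47.  -15.9] t 19.1
```

View pics/t15.png

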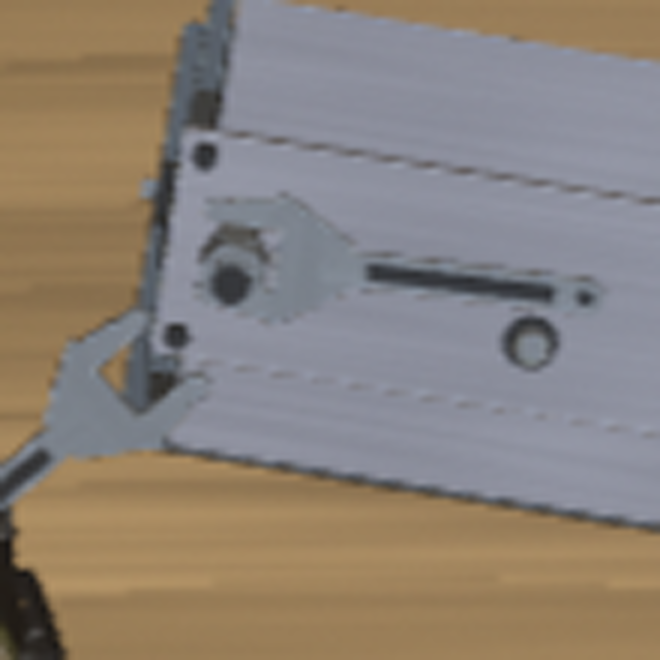

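View pics/s15.png

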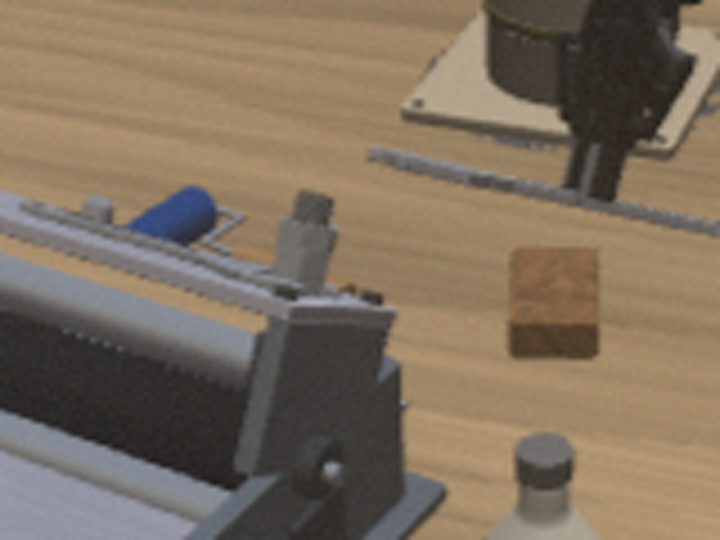

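```bash
python3 -m jog '[0.02,0,0.001,0,0,0,1, 0.04,0,0.002,0.3,0,0.2,1, 0.053,0,0.002,0.3,0,0.2,1, 0.053,0,0.002,0.3,0,0.2,1, 0.053,0,0.002,0.3,0,0.2,1]' 100;python3 - <<'E'
from plate import *
T,Rt=spose(40,50,27,1,109.7,0.9); delta(T,Rt)
p=snap("top","t16.png",(290,130,400,240),6); q=snap("scene","s16.png",(230,140,390,260),4.5)
for pp in (p,q):
    A=(cloud(pp)-S)@M
    J=(np.hypot(A[...,0],A[...,1])<10)&(A[...,2]>45)&(A[...,2]<70); print("stud top",np.median(A[J],0),J.sum())
    F=(A[...,1]<-30)&(A[...,1]>-120)&(A[...,0]<-25)&(A[...,0]>-50)&(abs(A[...,2])<15); print("face z",np.median(A[F][:,2]))
    a=np.radians(40); d=A[...,0]*np.cos(a)-A[...,1]*np.sin(a); l=A[...,0]*np.sin(a)+A[...,1]*np.cos(a)
    W=(A[...,2]>15)&(A[...,2]<50)&(d<-45)&(d>-75)&(abs(l)<30); print("head",np.median(A[W][:,2]),"l",l[W].min(),l[W].max(),"tips d",d[(A[...,2]>15)&(A[...,2]<45)&(abs(l)<32)&(d<-22)].max(),W.sum())
E
```

```text
t: 19.62
position: [554.5, 156.5, 142.0]
eef_rot: [40.0, 60.0, -10.1]
ft_force: [-0.3, -0.2, -4.1]
gripper_width: 14.2
shift [ 0.0002 -0.001  -0.0012] rot [ 0.03 -0.02  0.  ] |s|mm 1.6 |r| 0.0 q [-66.    0.6  34.7 122.7  31.9  38.  -13.6] t 19.62
stud top [ 0.60346892 -0.26353487 53.60096841] 34
face z -0.5615886489471877
head 33.447265781013016 l -29.556202934263077 29.896673179684424 tips d -29.149248479443628 122
stud top [ 5.71847268  3.3873185  51.10675253] 24
face z nan
head 34.36116446533422 l -23.50637952569436 29.97561016480859 tips d -28.682652150227238 29
  return _methods._mean(a, axis=axis, dtype=dtype,
  ret = ret.dtype.type(ret / rcount)
```

View pics/t16.png

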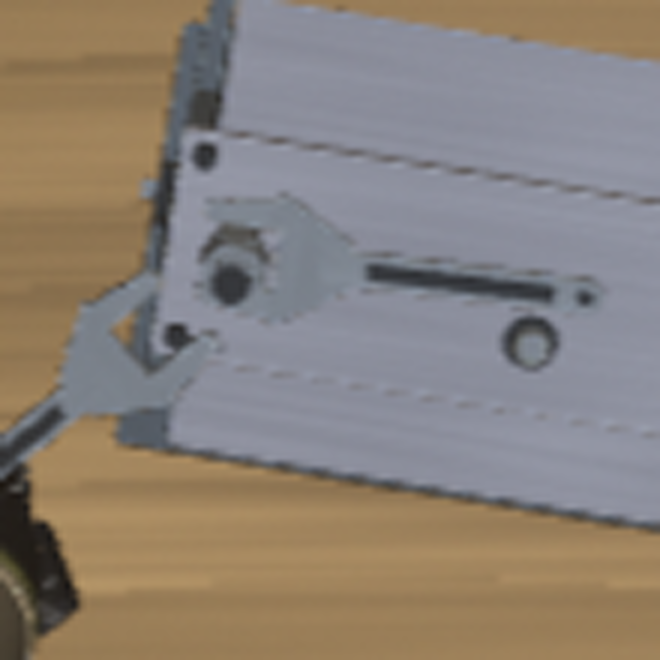

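View pics/s16.png

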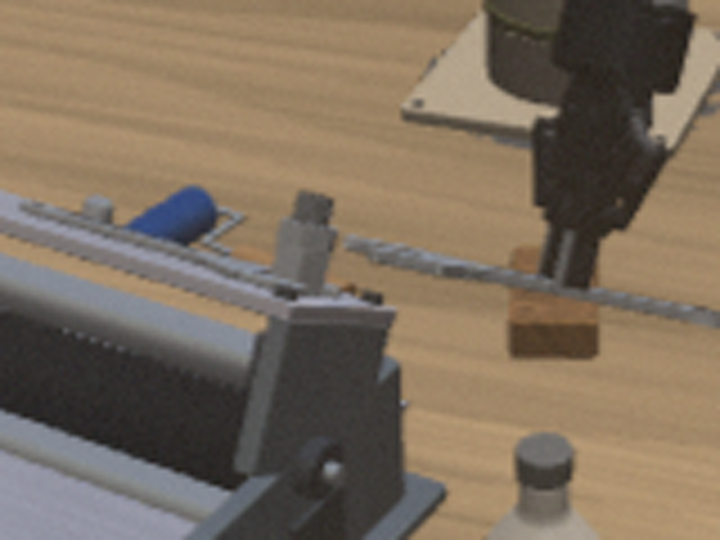

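```bash
python3 -m jog '[-0.001,-0.0002,0.008,0,0,0,1, -0.001,-0.0003,0.016,0,0,0,1, -0.001,-0.0003,0.024,0,0,0,1, -0.001,-0.0003,0.027,0,0,0,1, -0.001,-0.0003,0.027,0,0,0,1]' 100;python3 - <<'E'
from plate import *
T,Rt=spose(40,0,27,1,109.7,0.9); delta(T,Rt); P,Rc,s=tcp(); print(Rc.T@s["ft_force"],s["ft_torque"])
p=snap("top","t17.png",(300,140,370,210),8.5); q=snap("scene","s17.png",(270,170,350,230),9)
E
```

```text
t: 20.13
position: [568.5, 136.7, 154.1]
eef_rot: [40.4, 60.0, -9.7]
ft_force: [-0.8, 0.4, -5.9]
gripper_width: 14.7
shift [ 0.002  -0.0015  0.0218] rot [-0.06 -0.11 -0.16] |s|mm 22.0 |r| 0.2 q [-6.430e+01 -1.000e-01  3.630e+01  1.215e+02  3.000e+01  3.790e+01
 -8.800e+00] t 20.13
[ 4.68942858 -2.18933585 -2.9086892 ] [ 0.3666406   1.32303506 -0.12654073]
```

View pics/t17.png

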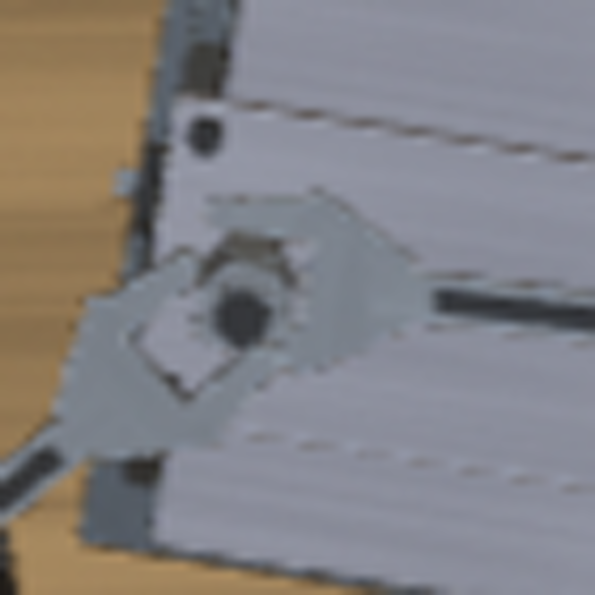

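View pics/s17.png

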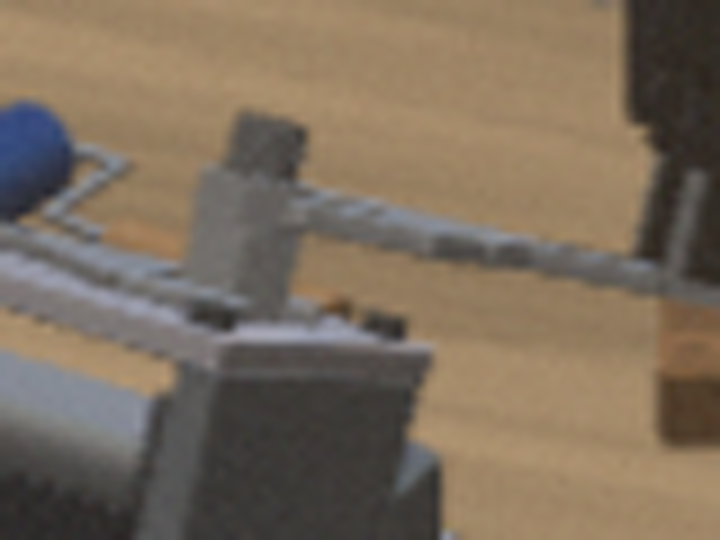

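```bash
python3 -m jog '[0.001,-0.0002,0.007,0,0,0,1, 0.001,-0.0004,0.014,0,0,0,1, 0.001,-0.0004,0.02,0,0,0,1, 0.001,-0.0004,0.0215,0,0,0,1, 0.001,-0.0004,0.0215,0,0,0,1]' 100;python3 - <<'E'
from plate import *
T,Rt=spose(40,0,27,1,109.7,0.9); delta(T,Rt); P,Rc,s=tcp(); print(P,Rc.T@s["ft_force"],s["ft_torque"])
p=snap("top","t18.png",(300,140,370,210),8.5); q=snap("scene","s18.png",(270,170,350,230),9)
E
```

```text
t: 20.65
position: [580.8, 119.4, 161.0]
eef_rot: [40.3, 59.9, -9.9]
ft_force: [0.2, -0.8, -4.3]
gripper_width: 14.0
shift [ 0.0005 -0.0007 -0.0005] rot [-0.09 -0.02 -0.11] |s|mm 1.0 |r| 0.1 q [-63.    0.   37.7 120.5  28.2  37.6  -4.7] t 20.65
[580.7830828  119.37693267 161.04187642] [ 3.83780065 -1.82159283 -0.91445878] [ 0.12157364  1.10566516 -0.17628958]
```

View pics/t18.png

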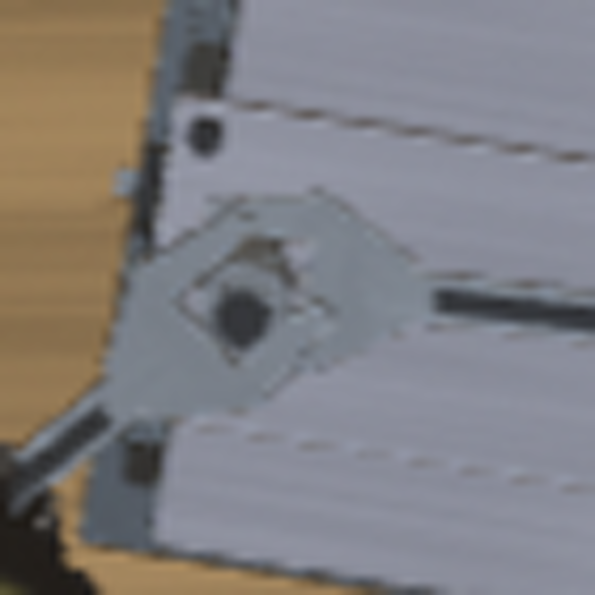

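View pics/s18.png

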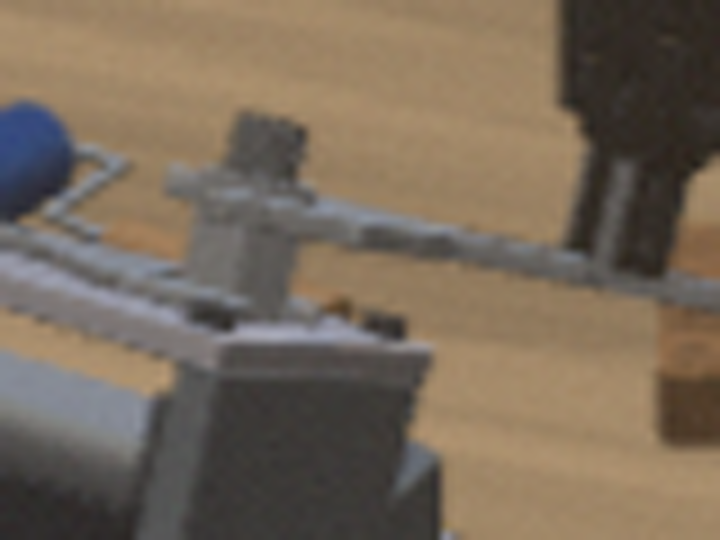

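```bash
python3 -m jog '[0,0.00765,0.0003,4,0,0,1, 0,0.01527,0.0011,8,0,0,1, 0,0.0228,0.0024,12,0,0,1, 0,0.0302,0.0043,16,0,0,1, 0,0.0375,0.0066,20,0,0,1, 0,0.0446,0.0095,24,0,0,1, 0,0.0515,0.0128,28,0,0,1, 0,0.0581,0.0167,32,0,0,1]' 100;python3 - <<'E'
from plate import *
P,Rc,s=tcp(); print(Rc.T@s["ft_force"],s["ft_torque"])
for a in (72,): T,Rt=spose(a,0,27,1,109.7,0.9); delta(T,Rt)
p=snap("top","t19.png",(300,140,400,210),7.5)
E
```

```text
t: 21.42
position: [628.6, 145.8, 185.2]
eef_rot: [72.2, 60.0, -10.0]
ft_force: [-1.6, -2.3, -4.6]
gripper_width: 14.4
[ 3.41103733 -3.94623122  1.39759923] [-0.25133165  1.33844362 -0.09917534]
shift [0.0002 0.0002 0.0009] rot [-0.14 -0.07  0.02] |s|mm 1.0 |r| 0.2 q [-62.9   6.9  39.5 111.8  19.3  39.3 -29.3] t 21.42
```

View pics/t19.png

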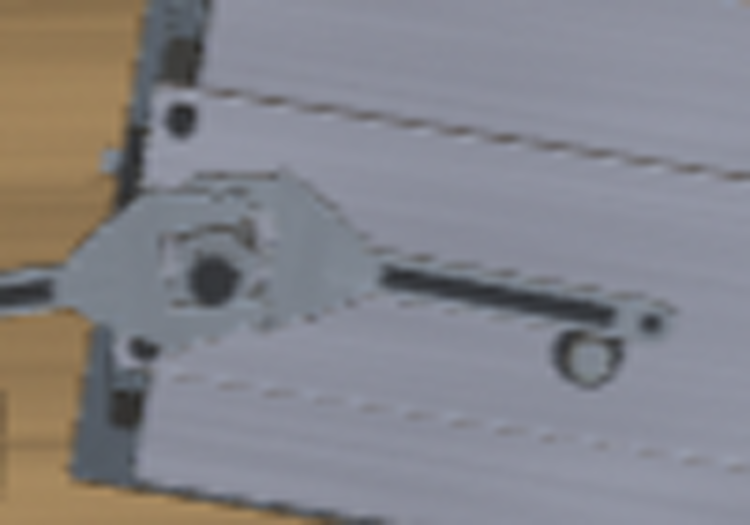

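```bash
python3 -m jog '[0,0.0057,0.0002,3,0,0,1, 0,0.01145,0.0006,6,0,0,1, 0,0.01715,0.00135,9,0,0,1, 0,0.0228,0.0024,12,0,0,1, 0,0.0228,0.0024,12,0,0,1]' 100;python3 - <<'E'
from plate import *
P,Rc,s=tcp(); print(Rc.T@s["ft_force"],s["ft_torque"])
for a in (84,): T,Rt=spose(a,0,27,1,109.7,0.9); delta(T,Rt)
E
python3 -m jog '[0,0.0038,0.0001,2,0,0,1, 0,0.0076,0.0003,4,0,0,1, 0,0.0076,0.0003,4,0,0,1]' 100;python3 - <<'E'
from plate import *
P,Rc,s=tcp(); print(Rc.T@s["ft_force"],s["ft_torque"])
for a in (88,): T,Rt=spose(a,0,27,1,109.7,0.9); delta(T,Rt)
E
```

```text
t: 21.88
position: [648.9, 147.0, 196.9]
eef_rot: [84.2, 60.0, -10.0]
ft_force: [-2.0, -0.9, -5.2]
gripper_width: 14.4
[ 3.56817113 -4.22489069  0.779603  ] [ 0.09957737  1.39734633 -0.08144635]
shift [ 0.0004 -0.0001  0.0008] rot [-0.05 -0.08 -0.02] |s|mm 0.9 |r| 0.1 q [-62.3   9.2  40.7 108.5  15.6  40.1 -37.3] t 21.88
t: 22.13
position: [655.6, 146.3, 200.9]
eef_rot: [88.3, 60.0, -9.9]
ft_force: [-1.1, -1.9, -6.1]
gripper_width: 14.1
[ 4.88835884 -3.79345696  1.99692524] [ 0.08417975  1.53794396 -0.12430137]
shift [ 0.0006 -0.0002  0.0008] rot [-0.13 -0.12 -0.02] |s|mm 1.0 |r| 0.2 q [-62.1   9.9  41.2 107.4  14.3  40.3 -39.9] t 22.13
```

Steady light drag; continuing in small steps.

```bash
for i in 1; do python3 -m jog '[0,0.0038,0.0001,2,0,0,1, 0,0.0076,0.0003,4,0,0,1, 0,0.0076,0.0003,4,0,0,1]' 100;python3 - <<'E'
from plate import *
P,Rc,s=tcp(); print(Rc.T@s["ft_force"],s["ft_torque"])
for a in (92,): T,Rt=spose(a,0,27,1,109.7,0.9); delta(T,Rt)
E
done
python3 -m jog '[0,0.0019,0,1,0,0,1, 0,0.0038,0.0001,2,0,0,1,0,0.0038,0.0001,2,0,0,1]' 100;python3 - <<'E'
from plate import *
P,Rc,s=tcp(); print(Rc.T@s["ft_force"],s["ft_torque"])
for a in (94,): T,Rt=spose(a,0,27,1,109.7,0.9); delta(T,Rt)
p=snap("top","t20.png",(300,140,400,210),7.5)
E
```

```text
t: 22.38
position: [662.4, 145.0, 205.0]
eef_rot: [92.4, 60.0, -9.9]
ft_force: [-2.6, -1.2, -4.9]
gripper_width: 14.6
[ 3.02525962 -4.44823827  1.83376376] [ 0.11335426  1.5786959  -0.19018602]
shift [ 0.0007 -0.0006  0.0008] rot [-0.21 -0.13 -0.04] |s|mm 1.2 |r| 0.3 q [-61.9  10.6  41.7 106.4  13.   40.6 -42.6] t 22.38
t: 22.63
position: [665.3, 144.4, 206.7]
eef_rot: [94.3, 60.0, -9.9]
ft_force: [-2.2, -2.0, -6.7]
gripper_width: 14.4
[ 4.88267424 -4.77683126  2.75452388] [-0.02448172  1.55861534 -0.11589382]
shift [ 0.0006 -0.0001  0.0008] rot [-0.11 -0.13 -0.02] |s|mm 1.0 |r| 0.2 q [-61.7  10.9  41.9 105.9  12.4  40.7 -43.8] t 22.63
```

View pics/t20.png

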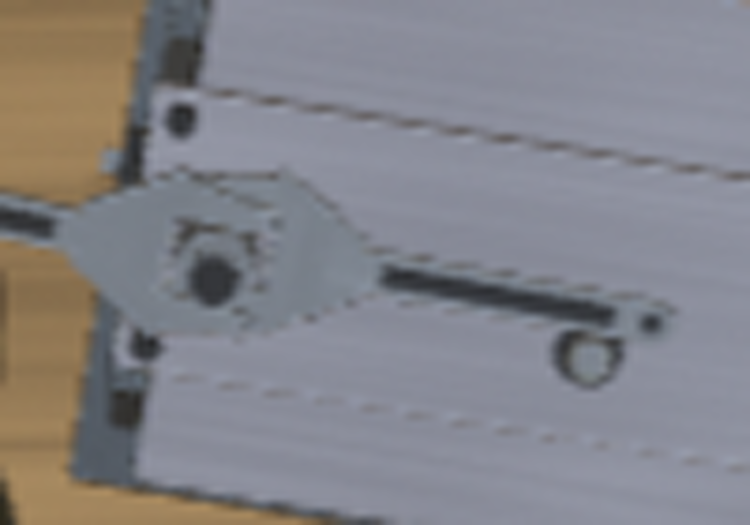

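```bash
cat > c.py <<'E'
from plate import *
import sys
P,Rc,s=tcp(); print("Ftool",np.round(Rc.T@s["ft_force"],1),"tq n",np.round(Rc.T@s["ft_torque"],2))
T,Rt=spose(float(sys.argv[1]),0,27,1,109.7,0.9); delta(T,Rt)
E
python3 -m jog '[0,0.0019,0,1,0,0,1, 0,0.0038,0.0001,2,0,0,1,0,0.0038,0.0001,2,0,0,1]' 100; python3 c.py 96
python3 -m jog '[0,0.0019,0,1,0,0,1, 0,0.0038,0.0001,2,0,0,1,0,0.0038,0.0001,2,0,0,1]' 100; python3 c.py 98
python3 -m jog '[0,0.0019,0,1,0,0,1, 0,0.0038,0.0001,2,0,0,1,0,0.0038,0.0001,2,0,0,1]' 100; python3 c.py 100
```

```text
t: 22.93
position: [668.5, 143.4, 208.6]
eef_rot: [96.3, 60.0, -9.9]
ft_force: [-2.3, -1.4, -5.5]
gripper_width: 14.4
Ftool [ 3.7 -4.3  2.3] tq n [-0.05 -0.47 -1.43]
shift [ 0.0007 -0.0001  0.0008] rot [-0.12 -0.13 -0.02] |s|mm 1.0 |r| 0.2 q [-61.6  11.2  42.2 105.4  11.8  40.9 -45.1] t 22.93
t: 23.18
position: [671.6, 142.4, 210.5]
eef_rot: [98.4, 60.0, -9.9]
ft_force: [-1.7, -1.5, -5.1]
gripper_width: 14.4
Ftool [ 3.7 -3.5  2.3] tq n [ 0.04 -0.52 -1.43]
shift [ 0.0007 -0.0001  0.0008] rot [-0.12 -0.14 -0.02] |s|mm 1.0 |r| 0.2 q [-61.4  11.6  42.5 104.9  11.1  41.  -46.3] t 23.18
t: 23.43
position: [674.7, 141.2, 212.4]
eef_rot: [100.4, 60.0, -9.9]
ft_force: [-2.3, -1.1, -5.5]
gripper_width: 14.6
Ftool [ 3.7 -4.2  2.3] tq n [-0.08 -0.48 -1.44]
shift [ 0.0007 -0.0001  0.0008] rot [-0.12 -0.14 -0.02] |s|mm 1.0 |r| 0.2 q [-61.3  11.9  42.7 104.4  10.5  41.1 -47.6] t 23.43
```

```bash

python3 -m jog '[0,0.0019,0,1,0,0,1, 0,0.0038,0.0001,2,0,0,1,0,0.0038,0.0001,2,0,0,1]' 100; python3 c.py 102
python3 -m jog '[0,0.0019,0,1,0,0,1, 0,0.0038,0.0001,2,0,0,1,0,0.0038,0.0001,2,0,0,1]' 100; python3 c.py 104
python3 - <<'E'
from plate import *
p=snap("top","t21.png",(300,140,400,210),7.5);snap("scene","s21.png",(200,150,360,270),4.5)
E
```

```text
t: 23.68
position: [677.8, 139.9, 214.3]
eef_rot: [102.4, 60.0, -9.9]
ft_force: [-1.7, -1.3, -6.5]
gripper_width: 14.5
Ftool [ 4.9 -4.1  2.5] tq n [-0.03 -0.47 -1.41]
shift [ 0.0007 -0.0001  0.0007] rot [-0.12 -0.14 -0.02] |s|mm 1.0 |r| 0.2 q [-61.1  12.2  43.  103.9   9.9  41.3 -48.9] t 23.68
t: 23.93
position: [680.8, 138.5, 216.2]
eef_rot: [104.4, 60.0, -9.8]
ft_force: [-1.1, -1.1, -5.8]
gripper_width: 14.2
Ftool [ 4.6 -3.2  2.1] tq n [-0.1  -0.41 -1.33]
shift [0.0007 0.     0.0007] rot [-0.12 -0.15 -0.01] |s|mm 1.0 |r| 0.2 q [-61.   12.5  43.3 103.5   9.2  41.4 -50.1] t 23.93
```

View pics/t21.png

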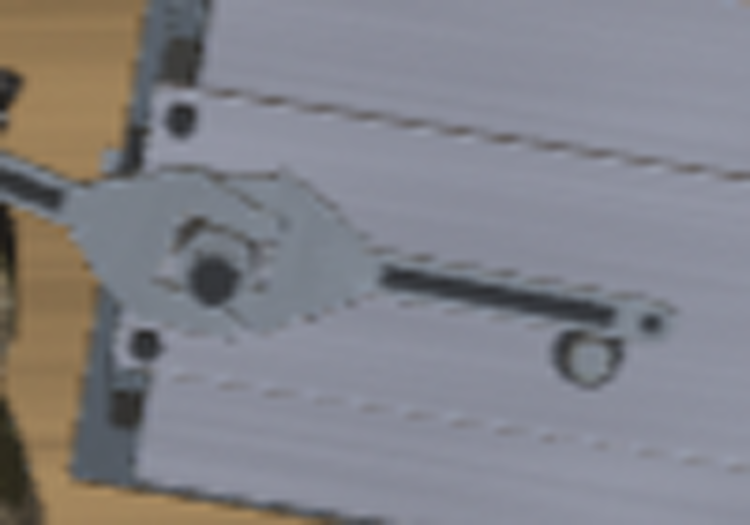

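View pics/s21.png

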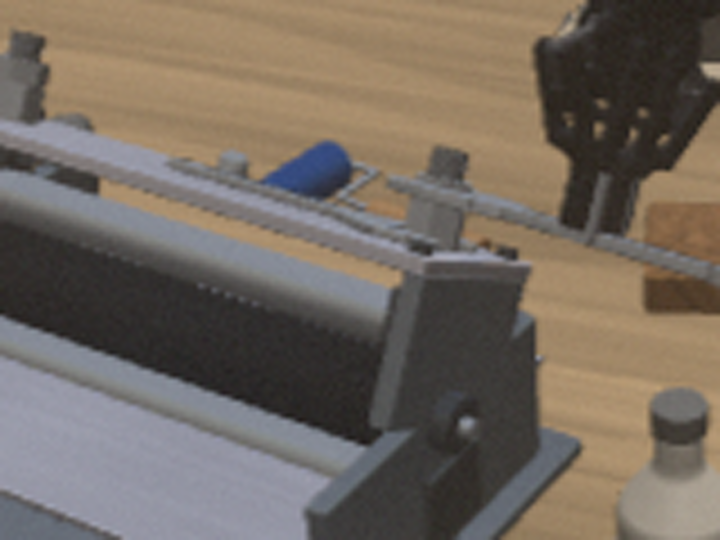

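```bash

python3 -m jog '[0,0.0019,0,1,0,0,1, 0,0.0038,0.0001,2,0,0,1,0,0.0038,0.0001,2,0,0,1]' 100; python3 c.py 106
python3 -m jog '[0,0.0019,0,1,0,0,1, 0,0.0038,0.0001,2,0,0,1,0,0.0038,0.0001,2,0,0,1]' 100; python3 c.py 108
```

```text
t: 24.28
position: [683.7, 136.9, 218.0]
eef_rot: [106.4, 60.0, -9.8]
ft_force: [-1.7, -0.5, -5.3]
gripper_width: 14.2
Ftool [ 3.8 -3.7  1.9] tq n [-0.14 -0.36 -1.39]
shift [0.0007 0.0001 0.0007] rot [-0.12 -0.15 -0.  ] |s|mm 1.0 |r| 0.2 q [-60.8  12.8  43.5 103.    8.6  41.5 -51.4] t 24.28
t: 24.53
position: [686.6, 135.2, 219.8]
eef_rot: [108.4, 60.0, -9.9]
ft_force: [-1.0, 0.0, -5.0]
gripper_width: 14.5
Ftool [ 3.9 -3.2  1.2] tq n [-0.06 -0.3  -1.36]
shift [0.0007 0.0002 0.0006] rot [-0.12 -0.14  0.  ] |s|mm 0.9 |r| 0.2 q [-60.6  13.1  43.8 102.6   8.   41.7 -52.6] t 24.53
```

```bash

python3 -m jog '[0,0.0019,0,1,0,0,1, 0,0.0038,0.0001,2,0,0,1,0,0.0038,0.0001,2,0,0,1]' 100; python3 c.py 110
python3 -m jog '[0,0.0019,0,1,0,0,1, 0,0.0038,0.0001,2,0,0,1,0,0.0038,0.0001,2,0,0,1]' 100; python3 c.py 112
```

```text
t: 24.78
position: [689.3, 133.5, 221.5]
eef_rot: [110.4, 60.0, -9.8]
ft_force: [-1.7, 0.7, -5.2]
gripper_width: 14.3
Ftool [ 3.6 -4.   1.1] tq n [-0.14 -0.28 -1.4 ]
shift [0.0007 0.0003 0.0006] rot [-0.11 -0.15  0.02] |s|mm 1.0 |r| 0.2 q [-60.5  13.3  44.1 102.2   7.3  41.8 -53.9] t 24.78
t: 25.03
position: [692.0, 131.5, 223.2]
eef_rot: [112.3, 60.0, -9.9]
ft_force: [-2.5, 0.4, -6.6]
gripper_width: 14.4
Ftool [ 4.5 -5.1  2.1] tq n [-0.16 -0.35 -1.48]
shift [0.0006 0.0004 0.0004] rot [-0.11 -0.13  0.03] |s|mm 0.8 |r| 0.2 q [-60.3  13.6  44.4 101.8   6.7  41.9 -55.1] t 25.03
```

```bash

python3 -m jog '[0,0.0019,0,1,0,0,1, 0,0.0038,0.0001,2,0,0,1,0,0.0038,0.0001,2,0,0,1]' 100; python3 c.py 114; python3 - <<'E'
from plate import *
p=snap("top","t22.png",(300,140,400,210),7.5)
E
```

```text
t: 25.28
position: [694.7, 129.3, 224.9]
eef_rot: [114.3, 60.0, -9.9]
ft_force: [-3.1, 0.5, -6.4]
gripper_width: 14.3
Ftool [ 4.  -5.3  2.5] tq n [-0.22 -0.57 -1.65]
shift [0.0006 0.0004 0.0002] rot [-0.12 -0.12  0.04] |s|mm 0.8 |r| 0.2 q [-60.1  13.9  44.7 101.4   6.1  42.1 -56.4] t 25.28
```

View pics/t22.png

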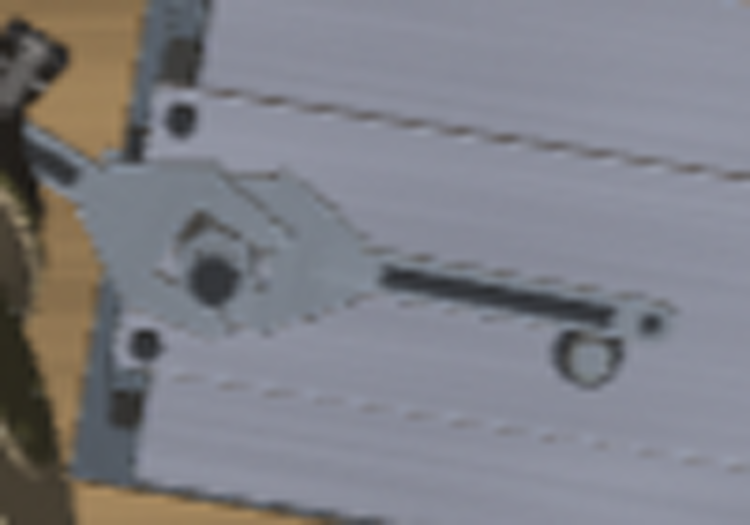

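```bash

python3 -m jog '[0,0.0019,0,1,0,0,1, 0,0.0038,0.0001,2,0,0,1,0,0.0038,0.0001,2,0,0,1]' 100; python3 c.py 116
python3 -m jog '[0,0.0019,0,1,0,0,1, 0,0.0038,0.0001,2,0,0,1,0,0.0038,0.0001,2,0,0,1]' 100; python3 c.py 118
```

```text
t: 25.58
position: [697.3, 127.1, 226.6]
eef_rot: [116.3, 60.0, -9.9]
ft_force: [-2.9, 0.7, -6.9]
gripper_width: 14.6
Ftool [ 4.5 -5.4  2.5] tq n [-0.17 -0.7  -1.77]
shift [0.0005 0.0004 0.0001] rot [-0.13 -0.11  0.04] |s|mm 0.7 |r| 0.2 q [-59.9  14.1  45.  101.    5.5  42.2 -57.6] t 25.58
t: 25.83
position: [699.9, 124.8, 228.2]
eef_rot: [118.3, 60.0, -9.9]
ft_force: [-4.3, 0.3, -7.0]
gripper_width: 14.3
Ftool [ 3.9 -6.2  3.8] tq n [-0.24 -0.98 -1.85]
shift [ 0.0005  0.0005 -0.    ] rot [-0.12 -0.1   0.05] |s|mm 0.7 |r| 0.2 q [-59.8  14.4  45.3 100.6   4.9  42.3 -58.9] t 25.83
```

```bash

python3 -m jog '[0,-0.0038,0.0001,-2,0,0,1, 0,-0.0076,0.0003,-4,0,0,1,0,-0.0076,0.0003,-4,0,0,1]' 100; python3 c.py 114
python3 -m jog '[0,-0.0038,0.0001,-2,0,0,1,0,-0.0038,0.0001,-2,0,0,1]' 100; python3 c.py 112

```

```text
t: 26.08
position: [694.5, 129.5, 224.8]
eef_rot: [114.0, 59.9, -9.9]
ft_force: [-0.9, -1.6, -4.9]
gripper_width: 14.7
Ftool [ 3.9 -2.   2.8] tq n [-0.12 -0.81 -0.88]
shift [0.0007 0.0007 0.0003] rot [ 0.2  -0.14 -0.  ] |s|mm 1.0 |r| 0.2 q [-60.1  13.8  44.7 101.5   6.2  42.  -56.2] t 26.08
t: 26.25
position: [691.8, 131.9, 223.2]
eef_rot: [112.1, 59.9, -9.8]
ft_force: [0.4, -1.2, -4.9]
gripper_width: 14.5
Ftool [ 4.5 -1.4  1.7] tq n [-0.16 -0.54 -0.74]
shift [0.0008 0.0008 0.0006] rot [ 0.17 -0.18  0.  ] |s|mm 1.3 |r| 0.2 q [-60.3  13.5  44.4 101.8   6.8  41.9 -55. ] t 26.25
```

```bash

python3 -m jog '[0,0.0028,0,1.5,0,0,1, 0,0.0028,0,1.5,0,0,1, 0,0.0028,-0.005,1.5,0,0,1, 0,0.0028,-0.012,1.5,0,0,1, 0,0.0028,-0.012,1.5,0,0,1]' 100; python3 c.py 113.5
```

```text
t: 26.67
position: [698.5, 136.4, 224.7]
eef_rot: [113.2, 60.2, -10.7]
ft_force: [-5.2, -7.8, -6.2]
gripper_width: 14.3
Ftool [ 3.5 -2.4 10.4] tq n [-0.18 -2.62 -0.81]
shift [-0.0008  0.0006  0.0081] rot [-0.12  0.33  0.09] |s|mm 8.1 |r| 0.4 q [-60.   15.   44.4 100.2   5.6  42.8 -56.2] t 26.67
```

```bash

python3 -m jog '[0,0,0,0,0,0,1, 0,0,-0.003,0,0,0,1, 0,0,-0.003,0,0,0,1]' 100; python3 c.py 113.5;  python3 - <<'E'
from plate import *
p=snap("top","t23.png",(300,140,400,210),7.5);snap("scene","s23.png",(200,150,360,270),4.5);snap("wrist","w23.png")
E
```

```text
t: 26.92
position: [701.6, 142.6, 227.4]
eef_rot: [113.8, 59.9, -9.9]
ft_force: [-0.4, 0.7, -3.5]
gripper_width: 14.2
Ftool [ 2.8 -2.3  0.3] tq n [ 0.   -0.26 -0.9 ]
shift [0.0005 0.0006 0.0154] rot [-0.06 -0.13 -0.  ] |s|mm 15.4 |r| 0.1 q [-60.   15.3  44.1  99.7   5.4  42.7 -56.2] t 26.92
```

View pics/t23.png

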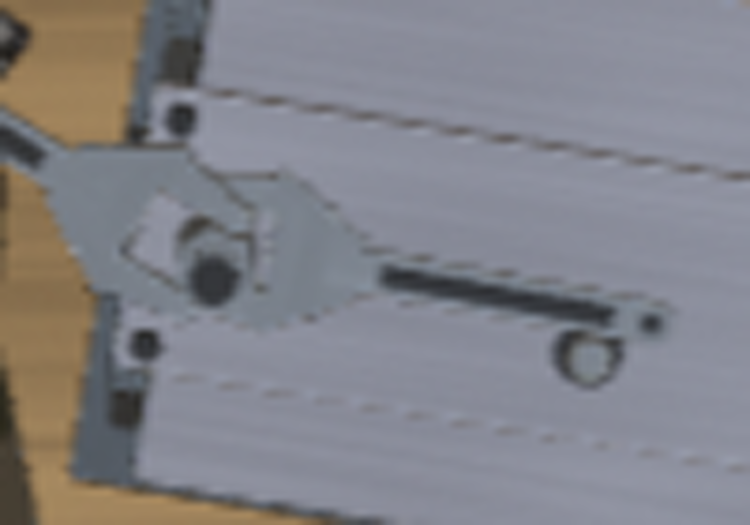

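View pics/s23.png

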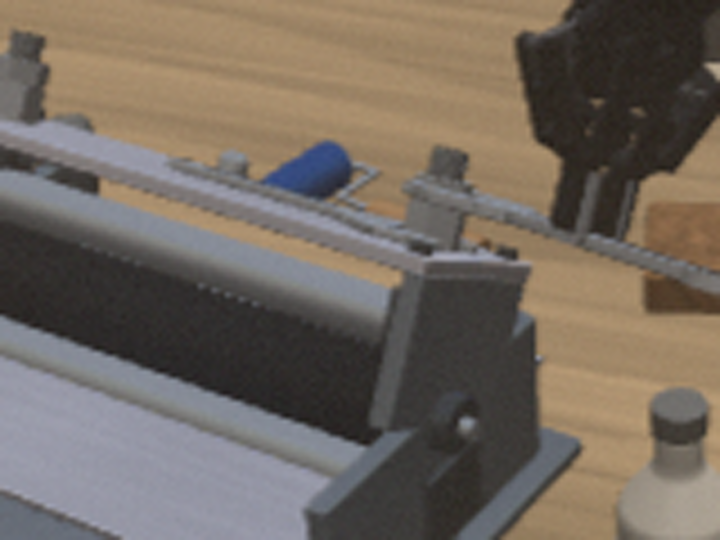

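```bash

python3 -m jog '[0,0,-0.01,0,0,0,1, 0,0,-0.02,0,0,0,1, 0,0,-0.032,0,0,0,1, -0.01,0,-0.036,0,0,0,1, -0.04,0,-0.036,0,0,0,1, -0.08,0,-0.036,0,0,0,1, -0.08,0,-0.036,0,0,0,1]' 100; python3 - <<'E'
from plate import *
p=snap("top","t24.png",(300,140,400,210),7.5); P,Rc,s=tcp(); print(P,s["ft_force"],s["q"])
E
```

```text
t: 27.65
position: [680.3, 182.3, 311.5]
eef_rot: [114.5, 59.6, -9.1]
ft_force: [2.9, 0.8, -2.7]
gripper_width: 14.4
[680.3622871  182.13965378 308.63439054] [-0.28347664  0.24417762 -3.9084316 ] [-66.96211297  10.1064487   45.48446433  94.49946164  10.85690213
  52.98135018 -61.73671831]
```

View pics/t24.png

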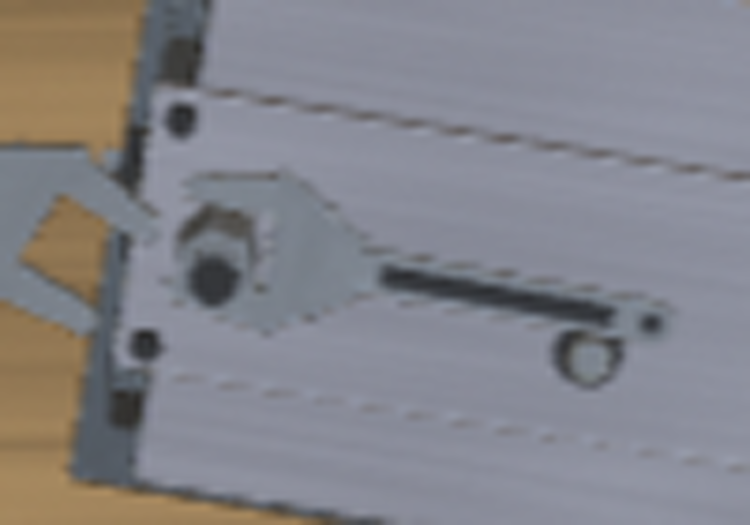

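```bash
python3 - <<'E'
from plate import *
for lat in (-45,45):
    T,Rt=spose(113.5,-90,110,1,0,0.9,lat=lat); print(T); delta(T,Rt)
E
```

```text
[521.52929395  -7.54631286 235.52747783]
shift [-0.0007 -0.0453  0.254 ] rot [-0.06 -0.55 -0.06] |s|mm 258.0 |r| 0.6 q [-67.   10.1  45.5  94.5  10.9  53.  -61.7] t 27.7
[585.58084479 -55.44595268 276.79518117]
shift [-0.0006  0.0447  0.2539] rot [-0.06 -0.55 -0.06] |s|mm 257.8 |r| 0.6 q [-67.   10.1  45.5  94.5  10.9  53.  -61.7] t 27.7
```

```bash

python3 -m jog '[0,0.007,0.04,0,0,0,1, 0,0.014,0.08,0,0,0,1, 0,0.021,0.12,0,0,0,1, 0,0.028,0.16,0,0,0,1, 0,0.036,0.2,0,0,0,1, 0,0.0447,0.24,0,0,0,1, 0,0.0447,0.254,0,0,0,1, 0,0.0447,0.254,0,0,0,1]' 100; python3 - <<'E'
from plate import *
p=snap("wrist","w24.png"); P,Rc,s=tcp(); print(P,s["q"]); print(proj(p,[S+M[:,2]*h for h in (0,24,38,54)]))
E
```

```text
t: 28.37
position: [582.6, -62.8, 271.8]
eef_rot: [114.0, 60.1, -10.0]
ft_force: [0.7, -0.2, -4.3]
gripper_width: 14.4
[583.62057768 -60.09724797 272.53176489] [-59.73999254 -18.11001083  49.40415795 115.28771575  29.7684833
  50.56917654 -56.00645987]
[[249.44036077  51.9681253 ]
 [241.97471746  46.63024157]
 [236.80509803  42.93399916]
 [229.94983022  38.03252973]]
```

View pics/w24.png

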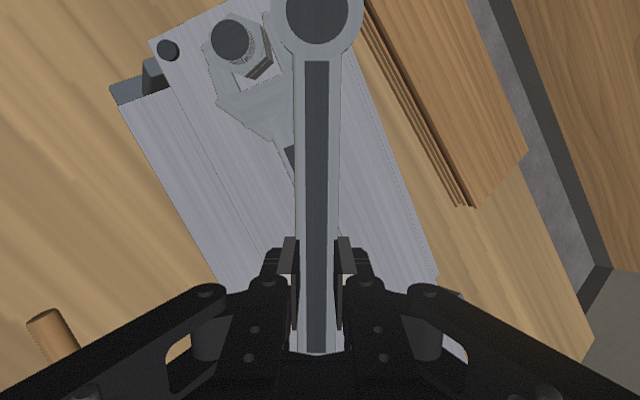

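```bash
python3 - <<'E'
from plate import *
p=snap("wrist","w25.png",(190,0,300,100),7); P,Rc,s=tcp(); print(proj(p,[S+M[:,2]*h for h in (0,24,38,54)]))
np.savez("w25.npz",T=p["T"],fov=p["fov_y"],cx=p["cx"],cy=p["cy"])
E
```

```text
[[250.76493403  56.84352322]
 [243.50984172  51.99641665]
 [238.49071315  48.6431511 ]
 [231.84092158  44.20044423]]
```

View pics/w25.png

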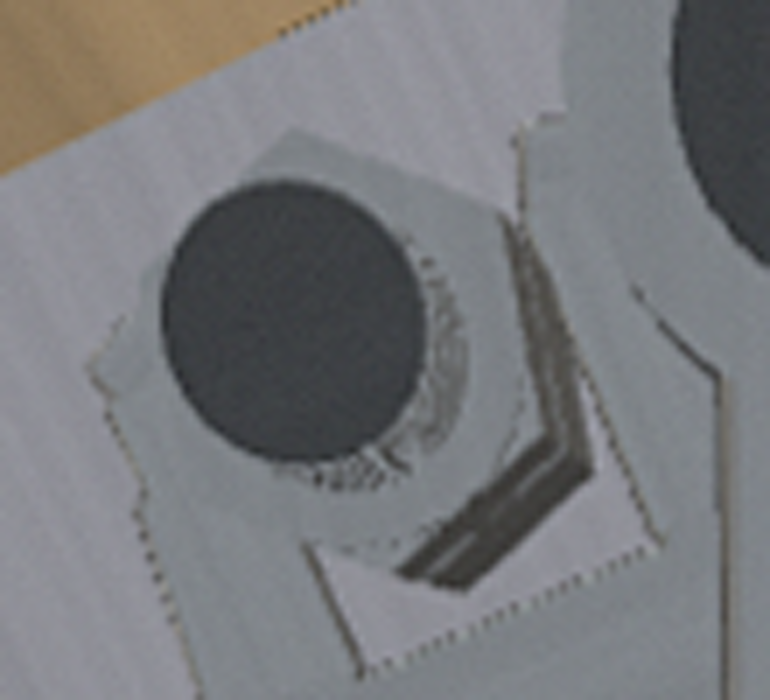

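```bash
python3 - <<'E'
from plate import *
d=np.load("w25.npz"); p={"T":d["T"],"fov_y":float(d["fov"]),"cx":float(d["cx"]),"cy":float(d["cy"])}
F=f(p)
def bp(c,h):
    u,v=190+c[0]/7-.43,c[1]/7-.43; D=p["T"][:3,:3]@np.array([(u-p["cx"])/F,(v-p["cy"])/F,1]);o=p["T"][:3,3]
    n=M[:,2]; t=((S+n*h-o)@n)/(D@n); return (M.T@(o+D*t-S))[:2]
from scipy.optimize import least_squares
for nm,pts,h in [("lower",[(465,590),(592,468)],0),("jam",[(400,572),(552,438),(505,215),(293,130)],38)]:
    X=np.array([bp(c,h) for c in pts]); print(nm,np.round(X,1),"edge dirs cw", [round(-np.degrees(np.arctan2(*(X[i+1]-X[i])[::-1]))%60,1) for i in range(len(X)-1)], "len",[round(np.linalg.norm(X[i+1]-X[i]),1) for i in range(len(X)-1)])
# mouth direction of short: right edge of mouth at h=6
X=np.array([bp(c,6) for c in [(585,375),(660,545)]]); print("mouth edge cw",-np.degrees(np.arctan2(*(X[1]-X[0])[::-1]))%60)
X=np.array([bp(c,6) for c in [(310,550),(362,675)]]); print("mouth edge L cw",-np.degrees(np.arctan2(*(X[1]-X[0])[::-1]))%60)
E
```

```text
lower [[ -4.5 -17. ]
 [ 11.8 -11.8]] edge dirs cw [np.float64(42.5)] len [np.float64(17.1)]
jam [[ -3.7 -17.7]
 [ 12.5 -13.4]
 [ 16.3   3.3]
 [  3.6  15.7]] edge dirs cw [np.float64(45.0), np.float64(43.1), np.float64(44.2)] len [np.float64(16.7), np.float64(17.1), np.float64(17.7)]
mouth edge cw 29.961103239130296
mouth edge L cw 33.14722369263032
```

```bash
python3 - <<'E'
from plate import *
P,Rc,s=tcp(); print(P)
delta(P+[10,40,40],Rc)
delta([524.6,368.5,200],pose_down(-2.31,1))
E
```

```text
[584.26304676 -58.28368389 272.97256225]
shift [-0.0331  0.004  -0.0468] rot [0. 0. 0.] |s|mm 57.4 |r| 0.0 q [-59.8 -18.   49.3 115.2  29.7  50.5 -56. ] t 28.47
shift [-0.0026 -0.3038 -0.3142] rot [-118.13   21.75  -29.08] |s|mm 437.1 |r| 123.6 q [-59.8 -18.   49.3 115.2  29.7  50.5 -56. ] t 28.47
```

```bash

python3 -m jog '[-0.02,0,-0.025,0,0,0,1, -0.035,-0.01,-0.055,-7,1.3,-1.7,1, -0.035,-0.035,-0.085,-14,2.6,-3.4,1, -0.035,-0.06,-0.115,-20,3.7,-5,1, -0.035,-0.085,-0.145,-27,5,-6.6,1, -0.035,-0.11,-0.175,-34,6.2,-8.3,1, -0.035,-0.14,-0.2,-41,7.5,-10,1, -0.035,-0.17,-0.22,-48,8.8,-11.8,1]' 100; python3 - <<'E'
from plate import *
P,Rc,s=tcp(); print(P)
delta([524.6,368.5,200],pose_down(-2.31,1))
E
```

```text
t: 29.13
position: [555.7, 225.5, 269.8]
eef_rot: [88.3, 69.6, 15.1]
ft_force: [0.2, -0.4, -5.2]
gripper_width: 14.6
[555.68911696 225.50408907 269.8493225 ]
shift [ 0.068  -0.0132 -0.1466] rot [-70.1   13.11 -17.31] |s|mm 162.2 |r| 73.4 q [-83.   -3.3  53.  105.4   9.1  57.1 -16.4] t 29.13
```

```bash

python3 -m jog '[0.01,-0.002,-0.03,-70,13,-17,1, 0.02,-0.004,-0.06,-70,13,-17,1, 0.035,-0.007,-0.09,-70,13,-17,1, 0.05,-0.01,-0.12,-70,13,-17,1, 0.068,-0.013,-0.147,-70,13.1,-17.3,1, 0.068,-0.013,-0.147,-70,13.1,-17.3,1, 0.068,-0.013,-0.147,-70,13.1,-17.3,1, 0.068,-0.013,-0.147,-70,13.1,-17.3,1]' 100; python3 - <<'E'
from plate import *
P,Rc,s=tcp(); print(P)
delta([524.6,368.5,60],pose_down(-2.31,1))
E
```

```text
t: 29.8
position: [525.6, 366.9, 198.2]
eef_rot: [60.9, 85.4, 43.2]
ft_force: [0.8, -0.0, -3.9]
gripper_width: 14.3
[525.58228357 366.91009987 198.23604797]
shift [ 0.1378 -0.0084 -0.0068] rot [-15.34   2.74  -3.67] |s|mm 138.2 |r| 16.0 q [-71.7  22.4  42.5  90.1 -17.   69.2  45.9] t 29.8
```

```bash

python3 -m jog '[0.02,-0.002,-0.002,-7,1.3,-1.7,1, 0.05,-0.004,-0.003,-14,2.5,-3.3,1, 0.08,-0.008,-0.006,-15.3,2.7,-3.7,1, 0.11,-0.0084,-0.0068,-15.3,2.7,-3.7,1, 0.138,-0.0084,-0.0068,-15.3,2.7,-3.7,1, 0.138,-0.0084,-0.0068,-15.3,2.7,-3.7,1]' 100; python3 - <<'E'
from plate import *
delta([524.6,368.5,4],pose_down(-2.31,1)); p=snap("scene","s26.png",(380,190,500,310),5); C=cloud(p)
E
```

```text
t: 30.3
position: [521.9, 367.0, 54.5]
eef_rot: [-137.0, 89.7, -139.7]
ft_force: [-1.9, 0.2, -5.1]
gripper_width: 14.2
shift [0.0504 0.0018 0.0029] rot [-0.4  -0.25  0.23] |s|mm 50.5 |r| 0.5 q [-65.7  33.3  35.5  93.4 -21.4  60.6  63.4] t 30.3
```

View pics/s26.png

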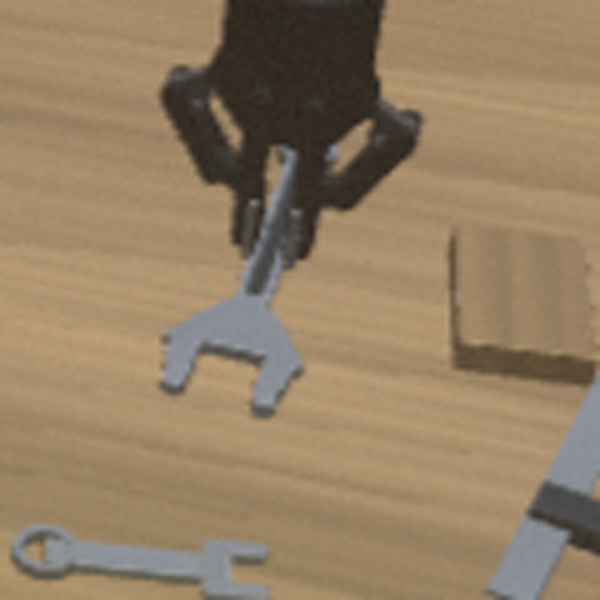

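Lowering to just above the bench, then feeling for contact.

```bash

python3 -m jog '[0.02,0.0018,0.003,-0.4,-0.3,0.2,1, 0.035,0.0018,0.003,-0.4,-0.3,0.2,1, 0.046,0.0018,0.003,-0.4,-0.3,0.2,1, 0.0505,0.0018,0.003,-0.4,-0.3,0.2,1, 0.0505,0.0018,0.003,-0.4,-0.3,0.2,1]' 100; python3 -m jog '[0.001,0,0,0,0,0,1, 0.002,0,0,0,0,0,1, 0.002,0,0,0,0,0,1]' 100;
```

```text
t: 30.77
position: [528.4, 368.7, 10.7]
eef_rot: [39.4, 89.5, 36.9]
ft_force: [-0.5, -0.3, -4.6]
gripper_width: 14.4
t: 31.02
position: [529.4, 369.1, 10.1]
eef_rot: [40.6, 89.3, 38.1]
ft_force: [0.4, 0.2, -4.4]
gripper_width: 14.5
```

```bash
python3 - <<'E'
from plate import *
delta([526,368.5,3],pose_down(-2.31,1))
E
```

```text
shift [ 0.0071 -0.0008 -0.0034] rot [-0.19  0.5  -0.43] |s|mm 7.9 |r| 0.7 q [-64.1  36.6  33.7  94.5 -23.7  55.5  65.4] t 31.02
```

```bash
python3 -m jog '[0.003,0,-0.001,0,0.5,-0.4,1, 0.006,0,-0.002,0,0.5,-0.4,1, 0.0071,0,-0.003,0,0.5,-0.4,1, 0.0071,0,-0.003,0,0.5,-0.4,1]' 100; python3 -m jog '[0.0008,0,0,0,0,0,1, 0.0015,0,0,0,0,0,1, 0.0015,0,0,0,0,0,1]' 100; python3 - <<'E'
from plate import *
delta([526,368.5,0.9],pose_down(-2.31,1))
E
```

```text
t: 31.35
position: [525.7, 369.0, 1.8]
eef_rot: [-152.7, 89.9, -155.2]
ft_force: [-0.5, -0.6, -3.8]
gripper_width: 14.7
t: 31.6
position: [526.1, 369.1, 0.9]
eef_rot: [-172.7, 90.0, -175.2]
ft_force: [-1.3, 0.1, -1.7]
gripper_width: 14.4
shift [ 0.     -0.0006 -0.0001] rot [-0.18 -0.04  0.01] |s|mm 0.6 |r| 0.2 q [-63.9  37.4  33.4  94.5 -24.   55.4  65.4] t 31.6
```

```bash
python3 -m jog '[0.0006,0,0,0,0,0,1, 0.0008,0,0,0,0,0,1, 0.0008,0,0,0,0,0,0.8, 0.0005,0,0,0,0,0,0.65, 0.0003,0,0,0,0,0,0.5, 0,0,0,0,0,0,0.4, 0,0,0,0,0,0,0.4]' 40; python3 -m jog '[-0.03,0,0,0,0,0,0.4, -0.07,0,0,0,0,0,0.4, -0.11,0,0,0,0,0,0.4, -0.15,0,0,0,0,0,0.4, -0.15,0,0,0,0,0,0.4]'; python3 - <<'E'
from plate import *
p=snap("wrist","w27.png"); snap("top","t27.png",(140,110,480,290),2.3)
C=cloud(p); print(tcp()[0])
d=r.outline_of(p,"long_spanner")[0]; print(d["p"],np.percentile(C[d["pixels"]][:,2],[5,50,95]))
E
```

```text
t: 32.18
position: [526.3, 369.1, 0.9]
eef_rot: [-168.9, 90.0, -171.4]
ft_force: [0.6, -0.1, -0.8]
gripper_width: 51.3
t: 32.6
position: [529.8, 370.6, 159.4]
eef_rot: [44.7, 89.4, 42.1]
ft_force: [0.5, 0.6, 0.2]
gripper_width: 51.1
[527.12052805 369.63604139 152.72538901]
0.75 [5.54531114 7.49499395 8.72753078]
```

View pics/w27.png

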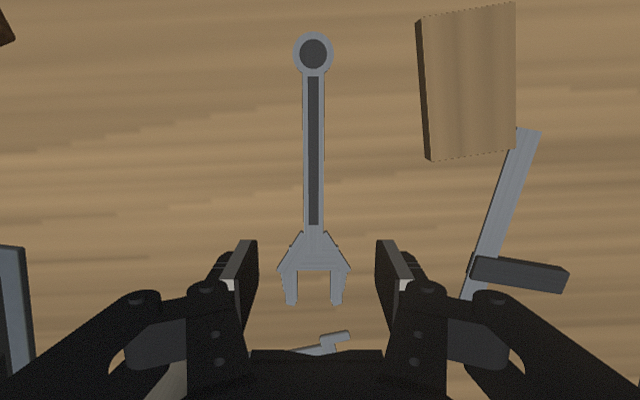

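View pics/t27.png

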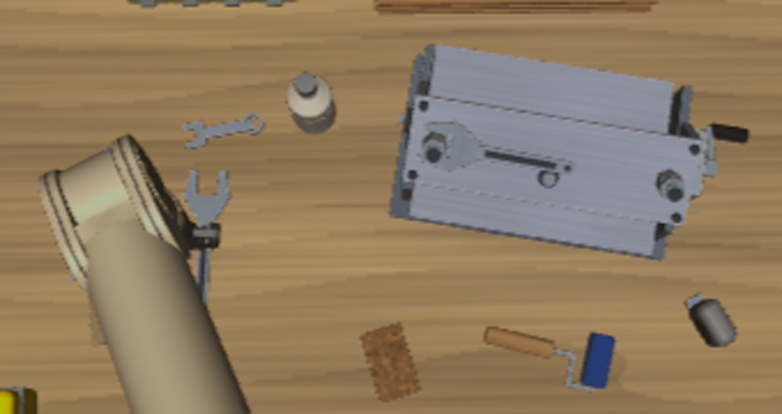

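```bash
python3 - <<'E'
from plate import *
T,Rt=spose(-92,5,90,-1,74,3.5); print(T); delta(T,Rt)
E
```

```text
[595.69511353 -35.38490574 260.4147257 ]
shift [-0.1098 -0.4012  0.0869] rot [ 93.22 -25.8   21.75] |s|mm 424.9 |r| 99.1 q [-67.4  27.9  38.2  88.4 -18.   70.   61.3] t 32.75
```

```bash
python3 -m jog '[-0.04,-0.01,0,7,-1.9,1.6,0.3, -0.08,-0.03,0,14,-4,3.2,0.3, -0.11,-0.06,0.01,21,-6,5,0.3, -0.13,-0.1,0.02,28,-8,6.5,0.3, -0.13,-0.14,0.03,35,-9.7,8.1,0.3, -0.13,-0.18,0.04,42,-11.6,9.8,0.3, -0.13,-0.22,0.05,49,-13.5,11.4,0.3, -0.13,-0.26,0.06,56,-15.5,13,0.3]' 40; python3 - <<'E'
from plate import *
T,Rt=spose(-92,5,90,-1,74,3.5); print(tcp()[0]); delta(T,Rt)
E
```

```text
t: 33.42
position: [573.3, 110.8, 279.4]
eef_rot: [67.3, 71.3, 10.2]
ft_force: [-0.0, -0.4, -0.2]
gripper_width: 59.6
[573.29521319 110.76640434 279.36461524]
shift [ 0.0167 -0.0658  0.1327] rot [ 39.07 -10.74   9.26] |s|mm 149.1 |r| 41.6 q [-74.   -6.4  54.8 105.2   9.1  60.1  11. ] t 33.42
```

```bash
python3 -m jog '[0,-0.015,0.03,39,-10.7,9.3,0.3, 0,-0.03,0.06,39,-10.7,9.3,0.3, 0.005,-0.045,0.09,39,-10.7,9.3,0.3, 0.01,-0.06,0.12,39,-10.7,9.3,0.3, 0.0167,-0.0658,0.1327,39.1,-10.7,9.3,0.3, 0.0167,-0.0658,0.1327,39.1,-10.7,9.3,0.3, 0.0167,-0.0658,0.1327,39.1,-10.7,9.3,0.3]' 40; python3 - <<'E'
from plate import *
p=snap("wrist"); p=snap("wrist","w28.png"); print(tcp()[0]); print(proj(p,[S+M[:,2]*h for h in (0,24,38,54)]))
E
```

```text
t: 34.0
position: [595.5, -33.4, 259.7]
eef_rot: [88.0, 60.1, -10.1]
ft_force: [-0.3, 0.6, -1.1]
gripper_width: 59.8
[596.30571932 -32.96152397 261.10739189]
[[317.99681024  85.5600435 ]
 [318.12173833  83.80160326]
 [318.20878425  82.57637798]
 [318.32489972  80.94198089]]
```

View pics/w28.png

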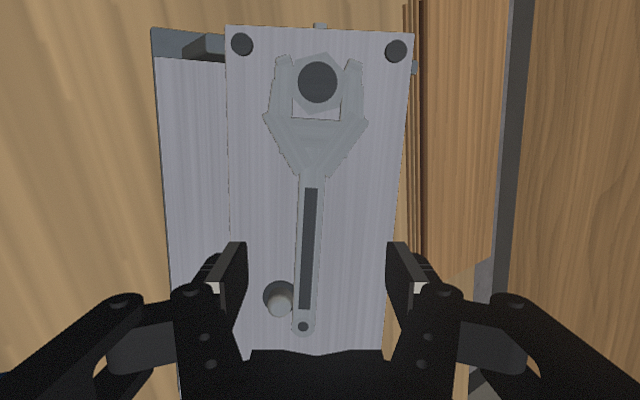

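```bash
python3 -m jog '[0.01,0,0.012,0,0,0,0.3, 0.02,0,0.024,0,0,0,0.3, 0.03,0,0.028,0,0,0,0.3,0.03,0,0.028,0,0,0,0.3,0.03,0,0.028,0,0,0,0.3]' 40; python3 - <<'E'
from plate import *
p=snap("wrist");p=snap("wrist","w29.png",(250,0,390,100),5.6); print(tcp()[0]); print(proj(p,[S+M[:,2]*h for h in (0,24,38,54)]))
np.savez("w29.npz",T=p["T"],fov=p["fov_y"],cx=p["cx"],cy=p["cy"])
E
```

```text
t: 34.52
position: [607.6, -63.1, 236.4]
eef_rot: [87.8, 60.0, -9.9]
ft_force: [-0.3, 1.5, 0.6]
gripper_width: 60.0
[607.86372795 -62.59801894 237.01338596]
[[314.79449131  31.35974559]
 [314.60630988  21.65392414]
 [314.47031361  14.63965314]
 [314.28229823   4.94239588]]
```

View pics/w29.png

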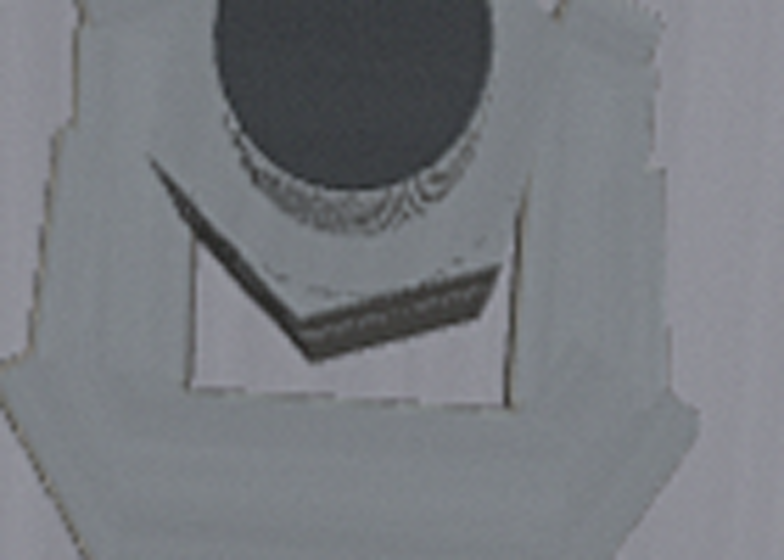

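```bash
python3 - <<'E'
from plate import *
d=np.load("w29.npz"); p={"T":d["T"],"fov_y":float(d["fov"]),"cx":float(d["cx"]),"cy":float(d["cy"])}
F=f(p)
def bp(c,h):
    u,v=250+c[0]/5.6-.4,c[1]/5.6-.4; D=p["T"][:3,:3]@np.array([(u-p["cx"])/F,(v-p["cy"])/F,1]);o=p["T"][:3,3]
    n=M[:,2]; t=((S+n*h-o)@n)/(D@n); return (M.T@(o+D*t-S))[:2]
for nm,pts,h in [("lower",[(312,362),(479,318)],0),("jam",[(297,322),(499,265)],38),("jamL",[(150,155),(297,322)],38),("mouth",[(190,388),(510,408)],6),("mouthR",[(520,205),(508,405)],6)]:
    X=np.array([bp(c,h) for c in pts]); a=-np.degrees(np.arctan2(*(X[1]-X[0])[::-1])); print(nm,np.round(X,1),"cw%60",round(a%60,1),"len",round(np.linalg.norm(X[1]-X[0]),1),[np.round(-np.degrees(np.arctan2(x[1],x[0]))%60,1) for x in X])
E
```

```text
lower [[ -4.6 -17.2]
 [ 11.9 -12.3]] cw%60 43.7 len 17.2 [np.float64(45.1), np.float64(46.1)]
jam [[ -4.7 -17.8]
 [ 11.5 -12.8]] cw%60 42.8 len 17.0 [np.float64(44.7), np.float64(48.0)]
jamL [[-16.8  -5.8]
 [ -4.7 -17.8]] cw%60 44.6 len 17.0 [np.float64(40.8), np.float64(44.7)]
mouth [[-16.2 -20.6]
 [ 15.1 -21.1]] cw%60 0.9 len 31.4 [np.float64(8.2), np.float64(54.4)]
mouthR [[ 15.   -2.8]
 [ 14.9 -20.9]] cw%60 30.1 len 18.1 [np.float64(10.7), np.float64(54.5)]
```

```bash
python3 -m jog '[0,0,0,0,7,0,0.3, 0,0,0,0,14,0,0.3, 0,0,0,0,21,0,0.3,0,0,0,0,28,0,0.3,0,0,0,0,28,0,0.3,0,0,0,0,28,0,0.3]' 40; python3 - <<'E'
from plate import *
imgs=[]
for i in range(3):
    p=snap("wrist"); imgs.append(p["img"].astype(float))
P,Rc,s=tcp(); print(P,np.round(s["q"],1),s["t"]); q=proj(p,[S+M[:,2]*h for h in (0,24,38,54)]); print(q)
im=np.mean(imgs,0).astype(np.uint8); cv2.imwrite("w30raw.png",im); c=q[1].astype(int); x0,y0=max(c[0]-60,0),max(c[1]-50,0)
print(x0,y0); cv2.imwrite("pics/w30.png",cv2.resize(im[y0:y0+90,x0:x0+120],None,fx=6.5,fy=6.5,interpolation=cv2.INTER_CUBIC))
np.savez("w30.npz",T=p["T"],fov=p["fov_y"],cx=p["cx"],cy=p["cy"],x0=x0,y0=y0)
E
```

```text
t: 35.12
position: [596.1, -57.7, 244.0]
eef_rot: [127.3, 50.5, 36.9]
ft_force: [-0.2, -0.6, 0.2]
gripper_width: 59.9
[595.96811053 -58.62643632 243.8048936 ] [-71.6 -28.6  76.7 114.9  -0.2  43.2  10.3] 35.2667
[[323.26410535 118.82025947]
 [324.23671799 103.17913259]
 [324.90215778  92.47782389]
 [325.7746028   78.44754855]]
264 53
```

View pics/w30.png

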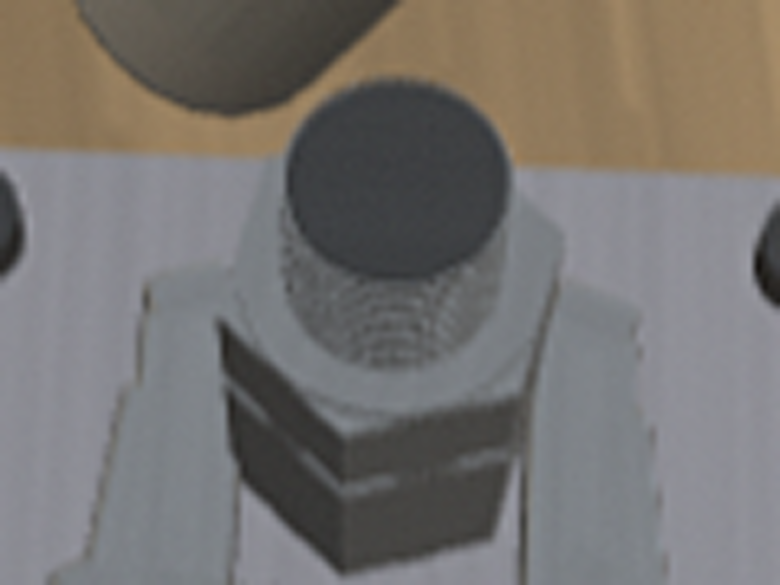

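```bash
python3 -m jog '[-0.01,0,0,0,-7,0,0.3, -0.02,0,0,0,-14,0,0.3, -0.03,0,0,0,-21,0,0.3,-0.04,0,0,0,-28,0,0.3,-0.04,0,0,0,-28,0,0.3]' 40; python3 - <<'E'
from plate import *
print(np.round(tcp()[2]["q"],2))
d=np.load("w30.npz"); p={"T":d["T"],"fov_y":float(d["fov"]),"cx":float(d["cx"]),"cy":float(d["cy"])}
F=f(p)
def bp(c,h):
    u,v=int(d["x0"])+c[0]/6.5-.42,int(d["y0"])+c[1]/6.5-.42; D=p["T"][:3,:3]@np.array([(u-p["cx"])/F,(v-p["cy"])/F,1]);o=p["T"][:3,3]
    n=M[:,2]; t=((S+n*h-o)@n)/(D@n); return (M.T@(o+D*t-S))[:2]
for nm,pts,h in [("lowerfoot",[(343,574),(494,540)],0),("jamtop",[(345,438),(524,400)],38),("jambot",[(345,482),(520,448)],24),("jamtopL",[(219,322),(345,438)],38),("jambotL",[(226,372),(345,482)],24)]:
    X=np.array([bp(c,h) for c in pts]); print(nm,np.round(X,1),"cw%60",round(-np.degrees(np.arctan2(*(X[1]-X[0])[::-1]))%60,1),"len",round(np.linalg.norm(X[1]-X[0]),1))
X=bp((398,180),54); print("stud top centre",X)
for h in (0,12,24): print(h,bp((343,574),0) if h==0 else bp((343,530),12) if h==12 else bp((344,492),24))
E
```

```text
t: 35.68
position: [575.9, -73.7, 276.2]
eef_rot: [86.9, 59.4, -11.4]
ft_force: [0.7, 0.6, 0.1]
gripper_width: 60.1
[-41.64 -14.23  35.63 115.76  22.25  47.86 -23.89]
lowerfoot [[ -4.4 -17.2]
 [ 12.1 -12.6]] cw%60 44.4 len 17.2
jamtop [[ -4.5 -18.5]
 [ 12.2 -14. ]] cw%60 44.9 len 17.3
jambot [[ -4.4 -16.8]
 [ 13.  -12.5]] cw%60 46.0 len 17.9
jamtopL [[-16.8  -7.2]
 [ -4.5 -18.5]] cw%60 42.6 len 16.8
jambotL [[-16.8  -5.4]
 [ -4.4 -16.8]] cw%60 42.6 len 16.9
stud top centre [-0.51873913 -1.17965397]
0 [ -4.42058019 -17.19913226]
12 [ -4.51523466 -16.97757235]
24 [ -4.46993489 -17.88016171]
```

```bash
python3 - <<'E'
import cv2,numpy as np
im=cv2.imread("w30raw.png"); c=im[95:145,290:352]
g=cv2.resize(c,None,fx=12,fy=12,interpolation=cv2.INTER_LANCZOS4); g=cv2.convertScaleAbs(g,alpha=1.5,beta=-20); cv2.imwrite("pics/w30b.png",g)
E
```

```text
(no output)
```

View pics/w30b.png

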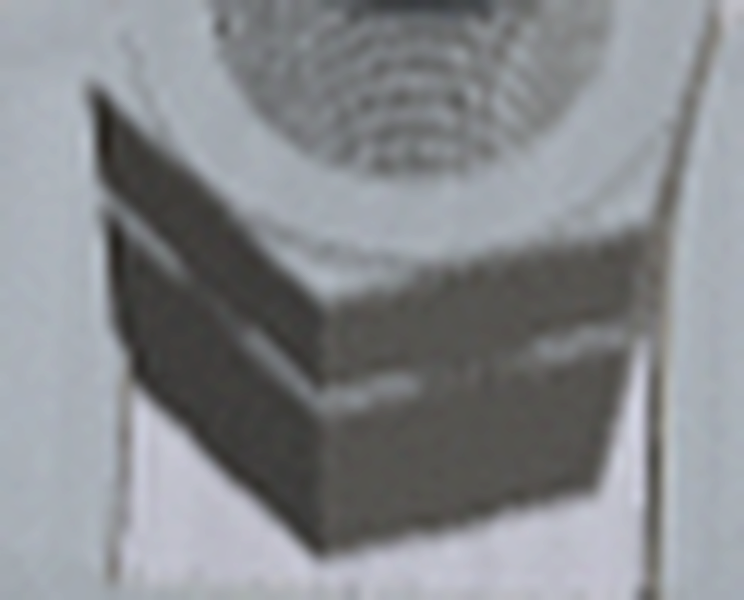

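```bash
cat > fitnut.py <<'E'
import numpy as np
from plate import *
from scipy.optimize import least_squares
d=np.load("w30.npz"); p={"T":d["T"],"fov_y":float(d["fov"]),"cx":float(d["cx"]),"cy":float(d["cy"])}
def nat(c): return np.array([290+c[0]/12-.46,95+c[1]/12-.46])
# (which, vertex idx, h, pixel, sigma)
obs=[("j",0,38,nat((92,85))),("j",1,38,nat((322,302))),("j",2,38,nat((655,230))),
     ("j",1,25.5,nat((322,380))),("l",1,0,nat((321,557))),("l",2,0,nat((597,492))),("l",1,22.5,nat((321,410))),("l",0,22.5,nat((108,218))),("l",2,22.5,nat((630,338)))]
stud=np.array([264+398/6.5-.42,53+180/6.5-.42])
Rv=30/np.sqrt(3)
def vert(ang,k,h):
    a=np.radians(ang+60*(1-k)+0)  # cw angle of vertex ; k=0 left,1 front,2 right
    return np.array([Rv*np.cos(a),-Rv*np.sin(a),h])
def res(x,fix=None):
    jl=x[0]; ll=x[1] if fix is None else x[0]-fix
    q=R.from_rotvec(x[2:5],degrees=True).as_matrix(); out=[]
    def pr(X):
        W=S+M@(q@X)+M@x[5:8]; return proj(p,W)[0]
    for w,k,h,uv in obs:
        out.append((pr(vert(jl if w=="j" else ll,k,h))-uv)/0.35)
    out.append((pr(np.array([0,0,54.]))-stud)/0.5)
    return np.concatenate(out+[x[2:5]/1.0,x[5:8]/2])
# front vertex ~ (-4.4,-17.2): cw angle = 104.5
for k in (None,0,1,2,3):
    s=least_squares(res,np.r_[104.5,104.5,np.zeros(6)],args=(k,)); 
    print(k,"cost",round(s.cost,2),"jam",round(s.x[0],2),"lower",round(s.x[1] if k is None else s.x[0]-k,2),"corr",np.round(s.x[2:],2))
    if k is None:
        C=np.linalg.inv(s.jac.T@s.jac); print("sd rel",np.sqrt(C[0,0]+C[1,1]-2*C[0,1]),np.round(s.fun[:20],1))
E
python3 fitnut.py
```

```text
None cost 19.58 jam 103.38 lower 102.58 corr [ 0.92  0.19  0.   -0.62  0.39 -2.18]
sd rel 0.6105332220568729 [-0.2 -2.2  0.8 -0.6 -1.2 -2.   0.2  3.4  0.3  0.8  0.2 -0.6  1.3  1.6
 -0.8 -2.  -0.4  0.4  0.1  1.9]
0 cost 20.42 jam 103.1 lower 103.1 corr [ 0.94 -0.03  0.   -0.5   0.39 -2.14]
1 cost 19.63 jam 103.45 lower 102.45 corr [ 0.91  0.25 -0.   -0.66  0.39 -2.2 ]
2 cost 21.52 jam 103.79 lower 101.79 corr [ 0.88  0.53  0.   -0.82  0.39 -2.26]
3 cost 26.07 jam 104.13 lower 101.13 corr [ 0.84  0.81  0.   -0.98  0.39 -2.35]
```

```bash
cat > fit2.py <<'E'
import numpy as np
from plate import *
from scipy.optimize import least_squares
def load(n):
    d=np.load(n); return {"T":d["T"],"fov_y":float(d["fov"]),"cx":float(d["cx"]),"cy":float(d["cy"])}
def nt(x0,y0,k): return lambda c:np.array([x0+(c[0]+.5)/k-.5,y0+(c[1]+.5)/k-.5])
A=nt(290,95,12);B=nt(250,0,5.6);C=nt(190,0,7);A2=nt(264,53,6.5)
views=[(load("w30.npz"),[("j",0,38,A((92,85)),1),("j",1,38,A((322,302)),1),("j",2,38,A((655,230)),1),("j",1,31,A((322,340)),0),("l",1,0,A((321,557)),1),("l",2,0,A((597,492)),1),("l",1,12,A((321,480)),0)],A2((398,180))),
 (load("w29.npz"),[("j",0,38,B((150,155)),1),("j",1,38,B((297,322)),1),("j",2,38,B((499,265)),1),("l",1,0,B((312,362)),1),("l",2,0,B((479,318)),1)],None),
 (load("w25.npz"),[("j",1,38,C((400,572)),1),("j",2,38,C((552,438)),1),("j",3,38,C((505,215)),1),("j",4,38,C((293,130)),1),("l",1,0,C((465,590)),1),("l",2,0,C((592,468)),1)],C((293,320)))]
Rv=30/np.sqrt(3)
def vert(ang,k,h):
    a=np.radians(ang+60*(1-k)); return np.array([Rv*np.cos(a),-Rv*np.sin(a),h])
def res(x,fix,vs):
    jl=x[0]; ll=x[1] if fix is None else x[0]-fix; out=[]
    for i,(p,obs,st) in enumerate(vs):
        y=x[2+6*i:8+6*i]; q=R.from_rotvec(y[:3],degrees=True).as_matrix()
        pr=lambda X: proj(p,S+M@(q@X)+M@y[3:])[0]
        for w,k,h,uv,full in obs:
            e=(pr(vert(jl if w=="j" else ll,k,h))-uv)/0.5; out+=list(e) if full else [e[0]]
        if st is not None: out+=list((pr(np.array([0,0,54.]))-st)/0.6)
        out+=list(y[:3]/np.array([1,1,.5]))+list(y[3:]/2)
    return np.array(out)
for vs in ([0],[1],[2],[0,1,2]):
  V=[views[i] for i in vs]
  for k in (None,0,3):
    s=least_squares(res,np.r_[104.5,104.5,np.zeros(6*len(V))],args=(k,V))
    e=""
    if k is None:
        Cv=np.linalg.inv(s.jac.T@s.jac); e=np.sqrt(Cv[0,0]+Cv[1,1]-2*Cv[0,1])
    print(vs,k,"cost",round(s.cost,2),"jam",round(s.x[0],2),"rel",round(s.x[0]-s.x[1],2) if k is None else k,e)
E
python3 fit2.py
```

```text
[0] None cost 4.13 jam 103.36 rel -0.15 1.2660355012994051
[0] 0 cost 4.14 jam 103.36 rel 0 
[0] 3 cost 7.19 jam 103.48 rel 3 
[1] None cost 2.06 jam 103.7 rel 0.03 1.2075820936748338
[1] 0 cost 2.06 jam 103.7 rel 0 
[1] 3 cost 5.06 jam 104.11 rel 3 
[2] None cost 12.92 jam 103.82 rel 1.11 1.3411583292576599
[2] 0 cost 13.25 jam 103.72 rel 0 
[2] 3 cost 13.87 jam 103.98 rel 3 
[0, 1, 2] None cost 19.44 jam 103.65 rel 0.27 0.7308224230204022
[0, 1, 2] 0 cost 19.51 jam 103.63 rel 0 
[0, 1, 2] 3 cost 26.29 jam 103.91 rel 3
```

```bash
python3 - <<'E'
from plate import *
s=r.get_state(); print(s["t"],s["ft_force"],np.abs(s["qd"]).max()); snap("top","t31.png",(140,110,480,290),2.3)
print(r.close_job())
E
```

```text
35.6833 [0.67884991 0.56083347 0.14306063] 68.73924569202538
the job is handed in; nothing more can be done
None
```

View pics/t31.png

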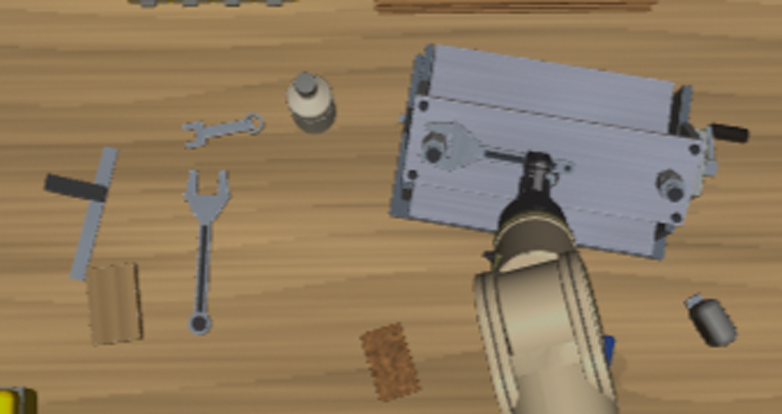

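I put the short spanner flat on the lower nut, handle just up-slope of the dome nut, and let go. I then tightened the jam nut clockwise with the long spanner, about 78° of handle swing. The long spanner is back flat at its old place on the bench, and I handed the job in at 35.7 s.

**What the last checks showed**
- **Drag and stop:** the turning force stayed steady and light, then rose to about twice the drag over the last 8° or so, which I took as hard home.
- **Holding:** the short spanner came to rest on the dome nut and stayed on its nut.
- **Nut angles:** in the wrist pictures the lower nut has turned about 0.22–0.24 rad, and the two hexagons line up to 0.3° ± 0.7°.
- **Bench:** the top picture at hand-in shows the long spanner and the visible bystanders in place. The arm hides most of the glue roller there, but it was in place in the top picture 3 s earlier.

**Doubts and disagreements**
- **Home angle:** my first reading of the given start angles put the nuts 3° apart when tight. On that reading the jam nut would be about 0.05 rad short. A second reading, with the lower nut's angle counted the other way, gives 0° apart. I went with that because it also fits the force rise.
- **Peak turn:** at the hardest pull I estimate the lower nut reached 0.36–0.4 rad, below 0.5 but not measured directly.
- **Withdrawal:** the long spanner hung up briefly at about 10 N as I drew it off, then came free.
- **Contact force:** I pressed the short spanner on the plate with about 62 N while finding the face. Fingertips may have shared that load.
- **Joint range:** one inspection pose brought joints 2 and 3 to within about 0.05° of their limits.
- **Arm motion:** the arm was still moving, clear of everything, when I handed in (fastest joint about 69°/s).

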